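# Valve to the top

## Task

Turn the small tyred wheel in the bench stand until its valve stem stands straight up above the axle, ready for the pump, then let go and leave it there at rest. The tyre has just been glued on, so turn the wheel slowly and only with a light touch, never pushing on the valve stem, and leave everything else on the bench where it lies.

Things in the scene. Friction and masses are not known exactly. Their poses are not given: they have to be found in the camera images.
- stand: The bench stand that carries the wheel, fixed to the bench: a steel base plate 160 x 200 x 12 mm with two uprights 34 mm wide (along y), 8 mm thick, at x = +/-45 mm, ending 167 mm above the bench. Origin: centre of the plate's underside, on the bench. z is up; x runs along the wheel's axle, y along the plane of the wheel. Yaw varies.
- wheel: The wheel: a black rubber tyre, 220 mm outside diameter, of round section 40 mm thick (its middle circle has a radius of 90 mm), on a five-spoke alloy rim with a 40 mm hub. Origin: the wheel's centre, on the axle, 150 mm above the bench. x lies along the axle (same as the stand's x); z points from the axle through the valve stem; it turns about x.
- axle (a point): The wheel's centre, as a point fixed on the stand. The wheel turns endlessly either way and stays where it is left; the hub drags (some 5 N at the tread to keep it turning), so a light grip creeps on the tyre. The uprights end 17 mm above the axle: the tyre's upper part is clear on both sides. Over 45 N from the fingers (both pads added) or over 3 rad/s harms the glued tyre.
- valve (a point): The middle of the valve stem: a thin rod, 10 to 13 mm thick with a metal cap, that sticks 32 mm inward from the rim towards the hub, midway between two spokes. This point lies 48 mm from the axle in the wheel's middle plane; its axes are those of the wheel (z points outward along the stem, away from the axle). It starts in the lower half of the wheel, anywhere.
- wrench_grip (a point): Bystander: a steel wrench 180 mm long, lying flat beside the stand. Leave it alone.
- screwdriver: Bystander: a screwdriver 200 mm long, lying beside the stand. Leave it alone.
- sprocket: Bystander: a flat chain sprocket about 110 mm across, 12 mm thick, lying beside the stand. Origin under its centre. Leave it alone.
- hammer: Bystander: a hammer 260 mm long, lying to the left of the stand. Leave it alone.
- hub: Bystander: a bare alloy hub 48 mm in diameter and 70 mm tall, standing on end to the left. Leave it alone.
- oil: Bystander: a white bottle 52 mm in diameter, 130 mm tall, standing to the right. Leave it alone.
- mug: Bystander: a white mug 80 mm in diameter, 90 mm tall, to the right. Leave it alone.

How it is judged:
By the outcome, as a careful person would: the job done as asked, in the order asked, and still so for the second after the job is handed in, with the robot touching nothing.
It also fails if it takes over 72 s, if anything falls off the work surface, if the arm or the gripper's body presses on something with over 40 N, if the wrist force passes 120 N, or if a joint passes its speed limit or range.

## Robot

A 7-joint arm with a two-finger parallel gripper is mounted at the origin on the work surface. World frame = base frame: x ahead of the robot, y to its left, z up, the work surface at z = 0. Lengths are in m, angles in rad, forces in N, time in s.
With the tool pointing down it reaches from about 0.4 to 0.85 m from the base axis. Payload 4.4 kg.
Tool frame: the origin (TCP) lies midway between the tips of the shut fingers; the grasp point (between the pads) lies 19 mm behind it; z points along the fingers, y is the line along which they close (so a half turn about z gives the same grasp; the last joint's range is limited). The gripper opens to 94 mm and grips with 3 to 60 N. Pads are 16 mm wide; open, the fingers measure 119 mm over their backs; the gripper's body (75 mm by 177 mm) begins 78 mm behind the grasp point.
Start: joints at [-1.208, 0.628, 0.038, 1.517, -0.027, 0.996, -0.02], TCP at [0.27, 0.591, 0.205] pointing down, gripper open.
Joint ranges: [-3.06, 3.06], [-0.37, 2.12], [-1.25, 1.32], [0.18, 2.47], [-1.1, 4.24], [0.23, 1.98], [-2.94, 2.94]. Speed limits (rad/s): [2.57, 2.57, 3.14, 3.14, 3.14, 3.14, 3.14].

## Interface

Orientations are given as a rotation vector (axis times angle).
In Python, from cell import * gives the robot as it stands.
- The arm moves only by the tool send_rows, never from a script. Its arguments are lists of equal length, an entry for each row: "angular": the turn, a rotation vector about the world's x, y, z in units of 45 degrees (1.0 is 45 degrees), a list of three; "translation": the shift along the world's x, y, z in units of 0.15 m (1.0 is 0.15 m), a list of three; "fingers": the finger opening in mm, from 0 to 94. A call has exactly 10 rows; each row shifts and turns the commanded pose from where the row before left it; what a row does not reach is not made up. A row lasts 1/8 s, in which the tool goes at most 62.5 mm and 10.7 degrees, less where a joint would pass 70% of its speed; a pose out of reach is approached as far as the arm can. A call with a number of a shift or a turn outside -1 to 1 is refused whole. A call with a gripper value outside its range is refused whole. The fingers move at their own pace and stop on an object; "newtons" is the grip in N (left out, the last holds). Time passes only in rows, so rows that do not move let the fingers close, or fill a call up. It gives the time, the measured TCP pose, the force, the opening and the grip force at its end, in the units of the state.
- sense(): the state, without advancing time (a new reading comes with each control period).
- get_image(name): name is "side" or "top" or "wrist"; returns a dict with "image" (400x640x3 uint8, red, green, blue), "mtx" (3x3 intrinsics, pixels), "position" and "rotation" of the camera in the world. Camera axes: x right, y down, z forward; pixel columns grow to the right and rows downward; lengths in m; the calibration is good to about 2 mm. A picture is of the moment at which its call begins. There is no depth.
- close_job(): hands the job in; it is judged then, once.
Trained networks look in a picture, given as the dict that the camera call returned (one of the last four; its "shot" number tells which), for a name from the list of things; names that differ only in an ending like _2 or _b are one class to them, and where a whole thing is asked for, a point or a joint stands for the part that bears it (a point fixed in the world has none). Each returns a list of dicts, best first, with "confidence" (0 to 1); they miss things now and then, are a little off and sometimes report something else, mostly with a low value. They report only what shows in the picture. A call takes as long as a camera call.
- silhouettes(picture, label): "pixels" (400x640 bool, what is visible of it) and "uv" ([column, row] in pixels, amid what is visible of it).
The state is a dict: "t": time; "joint_pos": joint angles; "qd": joint speeds; "joint_efforts": joint torques, N m; "tool_pos": TCP position; "ee_rot": TCP orientation; "ft_force": force on the tool from outside, world axes, zero at the start; "wrist_torque": the same for the moment, N m; "opening": finger opening in m; "grasp_force": force on a finger pad.
Only numpy, scipy, OpenCV 4.12 (cv2) and the standard library are available. Lean on these libraries where they do the work, as an engineer would, in place of code of your own. Each camera call takes 0.05 s, during which the arm holds its last target. There are 200 camera calls.

## Working session

There is one attempt and no reset: what is moved stays moved. The work goes in short steps, Python scripts to look and compute and a tool call to move; the robot and the scene stay as the last step left them, time stands still between calls to the robot, and variables do not carry over. Pictures are saved under pics/ and viewed, at most 10 in all, crops included, and the job is handed in when it is done.

Besides the shell and the picture viewer there is one more tool, called after "Call:" as name(argument=value, ...) on one line, values as JSON. send_rows: Moves the arm, as the interface text tells. Its arguments: {"type":"object","properties":{"angular":{"type":"array"},"translation":{"type":"array"},"fingers":{"type":"array"},"newtons":{"type":"number"}},"required":["angular","translation","fingers"]}

```bash
mkdir -p pics; cat > h.py <<'E'
from cell import *
import numpy as np, cv2
def save(p,n): cv2.imwrite('pics/'+n,p['image'][:,:,::-1])
def proj(p,X):
    c=(np.atleast_2d(X)-p['position'])@np.array(p['rotation']); q=c@np.array(p['mtx']).T
    return q[:,:2]/q[:,2:]
def ray(p,uv):
    d=np.array(p['rotation'])@np.linalg.inv(p['mtx'])@np.array([uv[0],uv[1],1.]); return np.array(p['position']),d/np.linalg.norm(d)
E
python3 - <<'E'
from h import *
for n in ['side','top']:
    p=get_image(n); save(p,n+'1.png'); print(n,np.round(p['position'],3),np.round(p['rotation'],3).tolist(),p['mtx'][0][0])
    for l in ['stand','wheel','valve']:
        for s in silhouettes(p,l)[:2]: 
            print(l,s['confidence'],s['uv'],s['pixels'].sum())
print(sense())
im=np.vstack([cv2.imread('pics/side1.png'),cv2.imread('pics/top1.png')])
E
```

```text
side [ 0.287 -0.884  1.228] [-2.39, 0.366, -0.12] 478.91735172542434
stand 0.84 [352.0, 269.0] 3761
stand 0.39 [354.0, 249.8] 1254
wheel 0.96 [355.0, 250.4] 1278
valve 0.75 [351.6, 246.4] 1312
top [0.338 0.036 1.354] [-2.128, 2.144, -0.209] 477.8362556716162
stand 0.57 [367.7, 188.4] 4350
wheel 0.97 [371.6, 176.7] 2319
wheel 0.24 [380.9, 146.1] 374
valve 0.72 [371.9, 178.5] 2227
{'t': 0.4, 'joint_pos': array([-1.20777418,  0.62854731,  0.0384927 ,  1.51752388, -0.02701724,
        0.99625994, -0.01996345]), 'qd': array([-1.11867280e-03, -1.24384685e-03,  1.76570574e-05, -3.52659012e-03,
        1.07405961e-03, -9.02535428e-04,  1.57183286e-03]), 'joint_efforts': array([-1.64204310e-03, -5.49012136e+01,  1.14106011e+00, -1.86663759e+01,
       -5.23605617e-02,  1.80632109e-02,  6.81461006e-05]), 'tool_pos': array([0.27021337, 0.59110346, 0.20534302]), 'ee_rot': array([-6.68416172e-01, -3.06957163e+00,  3.25247000e-04]), 'ft_force': array([ 0.10168789, -0.74207548, -0.45320049]), 'wrist_torque': array([ 0.025479  , -0.00886542,  0.05248227]), 'grasp_force': 0.0, 'opening': 0.09378550138818015}
```

View both.

```bash
sed -i "s/^import numpy.*/&\nfrom scipy.spatial.transform import Rotation as Ro/; s/np.array(p\['rotation'\])/Ro.from_rotvec(p['rotation']).as_matrix()/" h.py
python3 -c "
import cv2
a=cv2.imread('pics/side1.png')[150:350,220:500];b=cv2.imread('pics/top1.png')
cv2.imwrite('pics/a.png',cv2.resize(a,None,fx=2.8,fy=2.8,interpolation=2))"
```

```text
(no output)
```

View pics/a.png

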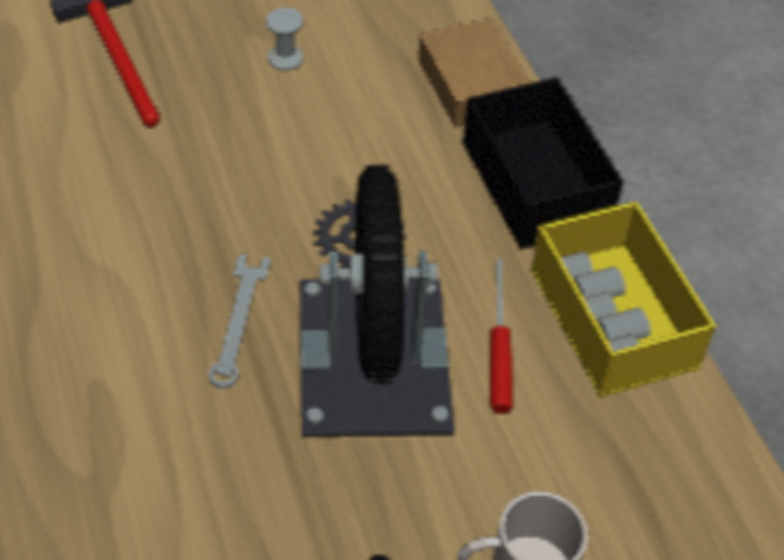

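View pics/top1.png

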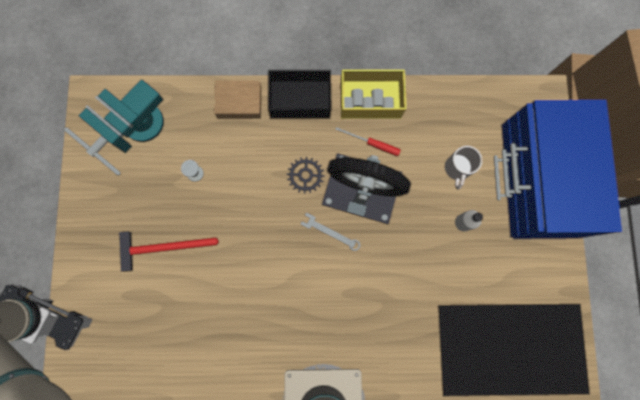

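```bash
cat > fit.py <<'E'
from h import *
from scipy.optimize import minimize
P=[get_image('side'),get_image('top')]
M=[silhouettes(p,'wheel')[0]['pixels'] for p in P]
a,b=np.meshgrid(np.linspace(0,2*np.pi,120),np.linspace(0,2*np.pi,16)); a=a.ravel();b=b.ravel()
r=.09+.02*np.cos(b); T=np.c_[.02*np.sin(b),r*np.cos(a),r*np.sin(a)]
def hull(pts): 
    m=np.zeros((400*4,640*4),np.uint8); cv2.fillConvexPoly(m,cv2.convexHull(np.round(pts*4+1.5).astype(np.int32)),1); return m>0
H=[]
for m in M:
    ys,xs=np.nonzero(m); q=np.c_[xs,ys].astype(float)
    H.append(hull(np.vstack([q+[i,j] for i in(-.4,.4) for j in (-.4,.4)])))
def cost(v):
    X=T@Ro.from_euler('z',v[2]).as_matrix().T+[v[0],v[1],.15]
    c=0
    for p,h in zip(P,H):
        k=hull(proj(p,X)); c+=1-(k&h).sum()/(k|h).sum()
    return c
o,d=ray(P[1],silhouettes(P[1],'wheel')[0]['uv']); g=o+d*(.15-o[2])/d[2]
best=min((minimize(cost,[g[0],g[1],y],method='Nelder-Mead',options=dict(initial_simplex=[[g[0],g[1],y],[g[0]+.02,g[1],y],[g[0],g[1]+.02,y],[g[0],g[1],y+.15]])) for y in(-.5,-.2,.1,.4)),key=lambda s:s.fun)
print(best.x,best.fun)
s=sense(); w=get_image('wrist'); R=Ro.from_rotvec(s['ee_rot'])
print('cam in tool',R.inv().apply(w['position']-s['tool_pos']),(R.inv()*Ro.from_rotvec(w['rotation'])).as_matrix().round(3).tolist(),w['mtx'][0][0])
print(R.as_matrix().round(3).tolist())
E
python3 fit.py
```

```text
[ 0.5993399  -0.11755318 -0.26958258] 0.1394724509823554
cam in tool [ 0.06886917 -0.00052905 -0.1797889 ] [[-0.0, -0.971, -0.24], [1.0, -0.001, 0.001], [-0.001, -0.24, 0.971]] 327.43907004394543
[[-0.909, 0.416, -0.0], [0.416, 0.909, 0.0], [0.0, 0.0, -1.0]]
```

Call:
send_rows(angular=[[0,0,-0.18],[0,0,-0.18],[0,0,-0.18],[0,0,-0.18],[0,0,-0.18],[0,0,-0.18],[0,0,-0.18],[0,0,-0.18],[0,0,-0.18],[0,0,-0.18]], translation=[[0.1,-0.23,0.06],[0.1,-0.23,0.06],[0.1,-0.23,0.06],[0.1,-0.23,0.06],[0.1,-0.23,0.06],[0.1,-0.23,0.06],[0.05,-0.23,0.06],[0.05,-0.23,0.06],[0.05,-0.23,0.06],[0.05,-0.23,0.06]], fingers=[94,94,94,94,94,94,94,94,94,94])

```text
t: 1.95
tool_pos: [0.3904, 0.2451, 0.296]
ee_rot: [-2.506, -1.894, -0.001]
ft_force: [0.7, 0.6, -0.7]
opening: 0.094
grasp_force: 0.0
```

Call:
send_rows(angular=[[-0.027,-0.096,0],[-0.027,-0.096,0],[-0.027,-0.096,0],[-0.027,-0.096,0],[-0.027,-0.096,0],[-0.027,-0.096,0],[-0.027,-0.096,0],[-0.027,-0.096,0],[-0.027,-0.096,0],[-0.027,-0.096,0]], translation=[[0.05,-0.23,0],[0.05,-0.23,0],[0.05,-0.23,0],[0.05,-0.23,0],[0.05,-0.23,0],[0.05,-0.23,0],[0.05,-0.23,0],[0.05,-0.23,0],[0.05,-0.23,0],[0.05,-0.1,0]], fingers=[94,94,94,94,94,94,94,94,94,94])

```text
t: 3.2
tool_pos: [0.4594, -0.0405, 0.3038]
ee_rot: [2.041, 1.547, 0.514]
ft_force: [-0.4, 0.9, 0.1]
opening: 0.0941
grasp_force: 0.0
```

```bash
python3 - <<'E'
from h import *
s=sense(); print(s['t'],s['tool_pos'],Ro.from_rotvec(s['ee_rot']).as_matrix().round(3).tolist(),s['joint_pos'].round(2),s['ft_force'])
w=get_image('wrist'); save(w,'w1.png')
print(proj(w,[[.6,-.118,.15],[.6,-.118,.26]]))
for l in['wheel','stand','valve']: print(l,[(x['confidence'],x['uv']) for x in silhouettes(w,l)])
E
```

```text
3.2 [ 0.45941294 -0.04051147  0.30384127] [[0.275, 0.763, 0.586], [0.961, -0.21, -0.178], [-0.013, 0.612, -0.791]] [-0.4  -0.01  0.18  2.46  1.27  0.33 -1.66] [-0.36124875  0.88282093  0.09630188]
[[337.88459004 200.81133094]
 [411.41013647 223.91090028]]
wheel []
stand [(0.79, [322.3, 190.3])]
valve [(0.74, [350.3, 197.5])]
```

View pics/w1.png

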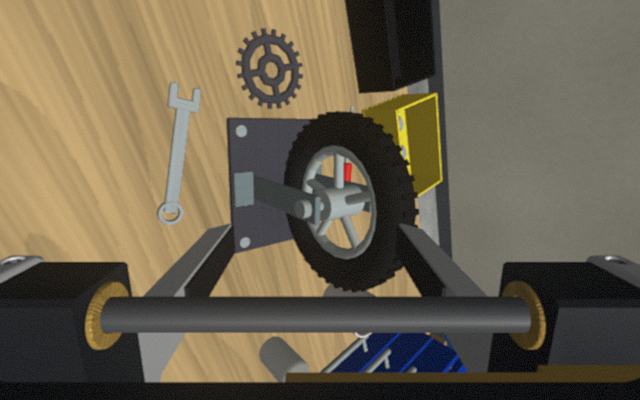

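```bash
python3 - <<'E'
from h import *
w=get_image('wrist'); im=w['image'][:,:,::-1]
x0,y0,S=270,100,4
c=cv2.resize(im[y0:y0+200//1,x0:x0+160],None,fx=S*.75,fy=S*.75,interpolation=cv2.INTER_CUBIC)
S*=.75
C=np.array([.6,-.118,.15]);yw=np.array([.266,.964,0])
for a in range(0,360,30):
    X=C+.07*(np.sin(np.radians(a))*yw+np.cos(np.radians(a))*np.array([0,0,1]))
    u=(proj(w,X)[0]-[x0,y0])*S
    cv2.circle(c,tuple(int(i) for i in u),2,(0,0,255),-1); cv2.putText(c,str(a),tuple(int(i) for i in u),0,.4,(0,255,255))
cv2.imwrite('pics/w1c.png',c)
E
```

```text
(no output)
```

View pics/w1c.png

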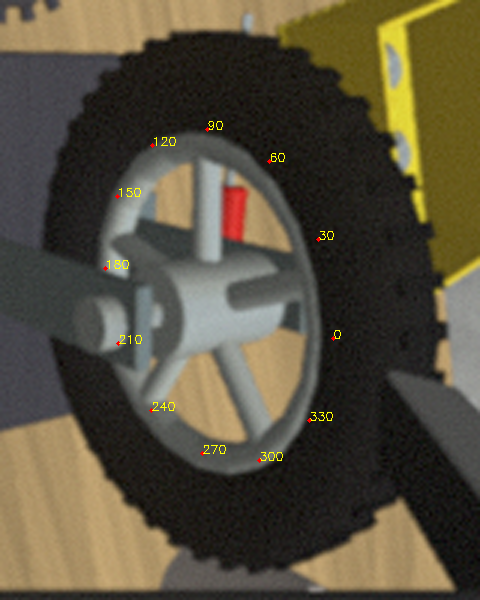

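```bash
sed -e "s/P=\[get_image('side'),get_image('top')\]/P=[get_image('side'),get_image('top'),get_image('wrist')]/" -e "s/^M=.*/M=[silhouettes(p,l)[0]['pixels'] for p,l in zip(P,['wheel','wheel','valve'])]/" fit.py > fit3.py
cat >> fit3.py <<'E'
for i in range(3):
    P0,H0=P,H; P=[P0[i]];H=[H0[i]]; print(i,cost(best.x)); 
    if i==2: print(minimize(cost,best.x,method='Nelder-Mead',options=dict(initial_simplex=best.x+np.array([[0,0,0],[.01,0,0],[0,.01,0],[0,0,.1]]))))
    P,H=P0,H0
E
python3 fit3.py
```

```text
[ 0.59987704 -0.11728157 -0.27789308] 0.18655741194986863
cam in tool [ 0.06856567  0.00046595 -0.17956338] [[-0.001, -0.971, -0.239], [1.0, -0.001, 0.0], [-0.0, -0.239, 0.971]] 327.43907004394543
[[0.272, 0.764, 0.585], [0.962, -0.208, -0.176], [-0.013, 0.611, -0.792]]
0 0.08154215122856234
1 0.05155913130357048
2 0.05345612941773581
       message: Optimization terminated successfully.
       success: True
        status: 0
           fun: 0.03669656924214659
             x: [ 6.009e-01 -1.189e-01 -3.567e-01]
           nit: 46
          nfev: 95
 final_simplex: (array([[ 6.009e-01, -1.189e-01, -3.567e-01],
                       [ 6.009e-01, -1.189e-01, -3.568e-01],
                       [ 6.009e-01, -1.189e-01, -3.567e-01],
                       [ 6.009e-01, -1.189e-01, -3.567e-01]]), array([ 3.670e-02,  3.671e-02,  3.674e-02,  3.674e-02]))
```

```bash
cat > pl.py <<'E'
from h import *
C=np.array([.600,-.1175,.15]);yaw=-.27
u=np.array([-np.sin(yaw),np.cos(yaw),0]);ax=np.array([np.cos(yaw),np.sin(yaw),0]);Z=np.array([0,0,1.])
def pose(a,r,off=0):
    a=np.radians(a); d=np.sin(a)*u+np.cos(a)*Z; x=np.cross(ax,-d)
    return C+r*d+off*ax, Ro.from_matrix(np.c_[x,ax,-d])
def state():
    s=sense(); R=Ro.from_rotvec(s['ee_rot']); d=s['tool_pos']-C
    m=R.as_matrix(); a=np.degrees(np.arctan2(d@u,d[2])); tilt=np.degrees(np.arctan2(-m[:,2]@u,-m[2,2]))
    print('t %.2f pos %s a %.1f r %.4f off %.4f tilt %.1f axtilt %.1f yawerr %.1f q %s F %s open %.4f gf %.1f'%(s['t'],s['tool_pos'].round(4),a,np.hypot(d@u,d[2]),d@ax,tilt,np.degrees(m[2,1]),np.degrees(np.arcsin(m[:,1]@u)),s['joint_pos'].round(2),s['ft_force'].round(1),s['opening'],s['grasp_force']))
    return s['tool_pos'],R
def rows(p,R,wps):
    A=[];T=[]
    for q,Q in wps:
        T.append(((q-p)/.15).round(3).tolist()); A.append(((Q*R.inv()).as_rotvec()/(np.pi/4)).round(3).tolist()); p,R=q,Q
    print('angular',A);print('translation',T)
def line(p,R,q,Q,n):
    v=(Q*R.inv()).as_rotvec(); return [(p+(q-p)*k/n,Ro.from_rotvec(v*k/n)*R) for k in range(1,n+1)]
E
python3 - <<'E'
from pl import *
p,R=state()
rows(p,R,line(p,R,*pose(0,.21),7)[:7]); 
rows(*pose(0,.21),line(*pose(0,.21),*pose(-35,.17),5))
E
```

```text
t 3.85 pos [ 0.4595 -0.0393  0.3035] a 13.9 r 0.1581 off -0.1562 tilt 1.0 axtilt 35.0 yawerr 0.2 q [-0.41 -0.01  0.19  2.46  1.27  0.33 -1.66] F [-0.   0.1  0.4] open 0.0941 gf 0.0
angular [[0.034, 0.114, 0.0], [0.034, 0.114, 0.0], [0.034, 0.114, 0.0], [0.034, 0.114, 0.0], [0.034, 0.114, 0.0], [0.034, 0.114, 0.0], [0.034, 0.114, 0.0]]
translation [[0.134, -0.074, 0.054], [0.134, -0.074, 0.054], [0.134, -0.074, 0.054], [0.134, -0.074, 0.054], [0.134, -0.074, 0.054], [0.134, -0.074, 0.054], [0.134, -0.074, 0.054]]
angular [[0.15, -0.041, -0.0], [0.15, -0.041, 0.0], [0.15, -0.041, -0.0], [0.15, -0.041, 0.0], [0.15, -0.041, -0.0]]
translation [[-0.035, -0.125, -0.094], [-0.035, -0.125, -0.094], [-0.035, -0.125, -0.094], [-0.035, -0.125, -0.094], [-0.035, -0.125, -0.094]]
```

Call:
send_rows(angular=[[0.034,0.114,0],[0.034,0.114,0],[0.034,0.114,0],[0.034,0.114,0],[0.034,0.114,0],[0.034,0.114,0],[0.034,0.114,0],[0,0,0],[0.15,-0.041,0],[0.15,-0.041,0]], translation=[[0.134,-0.074,0.054],[0.134,-0.074,0.054],[0.134,-0.074,0.054],[0.134,-0.074,0.054],[0.134,-0.074,0.054],[0.134,-0.074,0.054],[0.134,-0.074,0.054],[0,0,0],[-0.035,-0.125,-0.094],[-0.035,-0.125,-0.094]], fingers=[94,94,94,94,94,94,94,94,94,94])

```text
t: 5.1
tool_pos: [0.552, -0.1495, 0.3161]
ee_rot: [2.5, 1.843, 0.389]
ft_force: [0.6, 0.1, -0.5]
opening: 0.0939
grasp_force: 0.0
```

```bash
python3 - <<'E'
from pl import *
p,R=state()
rows(p,R,line(p,R,*pose(-35,.17),4)+line(*pose(-35,.17),*pose(-35,.074),5))
E
```

```text
t 5.10 pos [ 0.552  -0.1495  0.3161] a -14.7 r 0.1717 off -0.0377 tilt -10.9 axtilt 8.9 yawerr -2.6 q [ 0.21  0.33  0.19  1.75 -0.33  0.95  0.26] F [ 0.6  0.1 -0.5] open 0.0939 gf 0.0
angular [[0.141, 0.009, 0.025], [0.141, 0.009, 0.025], [0.141, 0.009, 0.025], [0.141, 0.009, 0.025], [-0.0, -0.0, 0.0], [0.0, 0.0, 0.0], [0.0, 0.0, 0.0], [0.0, 0.0, 0.0], [0.0, 0.0, 0.0]]
translation [[0.037, -0.103, -0.045], [0.037, -0.103, -0.045], [0.037, -0.103, -0.045], [0.037, -0.103, -0.045], [0.02, 0.071, -0.105], [0.02, 0.071, -0.105], [0.02, 0.071, -0.105], [0.02, 0.071, -0.105], [0.02, 0.071, -0.105]]
```

Call:
send_rows(angular=[[0.07,0.005,0.012],[0.07,0.005,0.012],[0.07,0.005,0.012],[0.07,0.005,0.012],[0.07,0.005,0.012],[0.07,0.005,0.012],[0.07,0.005,0.012],[0.07,0.005,0.012],[0,0,0],[0,0,0]], translation=[[0.018,-0.051,-0.023],[0.018,-0.051,-0.023],[0.018,-0.051,-0.023],[0.018,-0.051,-0.023],[0.018,-0.051,-0.023],[0.018,-0.051,-0.023],[0.018,-0.051,-0.023],[0.018,-0.051,-0.023],[0,0,0],[0,0,0]], fingers=[94,94,94,94,94,94,94,94,94,94])

```text
t: 6.35
tool_pos: [0.5736, -0.2111, 0.2892]
ee_rot: [-2.149, -1.627, -0.664]
ft_force: [-0.1, -0.6, -0.4]
opening: 0.094
grasp_force: 0.0
```

```bash
python3 - <<'E'
from pl import *
p,R=state()
rows(p,R,line(p,R,*pose(-35,.074),8))
w=get_image('wrist');save(w,'w2.png')
E
```

```text
t 6.35 pos [ 0.5736 -0.2111  0.2892] a -35.0 r 0.1698 off -0.0004 tilt -34.6 axtilt -0.3 yawerr -0.1 q [ 0.59  0.64  0.08  1.45 -0.61  1.36  0.61] F [-0.1 -0.6 -0.4] open 0.0940 gf 0.0
angular [[0.001, -0.001, 0.0], [0.001, -0.001, 0.0], [0.001, -0.001, 0.0], [0.001, -0.001, 0.0], [0.001, -0.001, 0.0], [0.001, -0.001, 0.0], [0.001, -0.001, 0.0], [0.001, -0.001, 0.0]]
translation [[0.013, 0.044, -0.065], [0.013, 0.044, -0.065], [0.013, 0.044, -0.065], [0.013, 0.044, -0.065], [0.013, 0.044, -0.065], [0.013, 0.044, -0.065], [0.013, 0.044, -0.065], [0.013, 0.044, -0.065]]
```

View pics/w2.png

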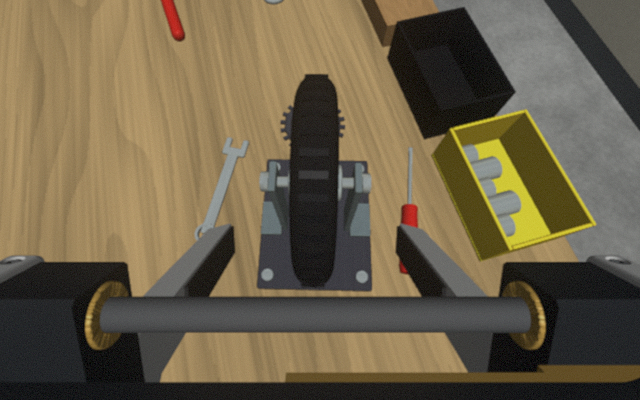

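Open fingers (columns 233 and 398) straddle the tyre, which is centred at column ~315 and well aligned. Descend and close lightly.

Call:
send_rows(angular=[[0,0,0],[0,0,0],[0,0,0],[0,0,0],[0,0,0],[0,0,0],[0,0,0],[0,0,0],[0,0,0],[0,0,0]], translation=[[0.013,0.044,-0.065],[0.013,0.044,-0.065],[0.013,0.044,-0.065],[0.013,0.044,-0.065],[0.013,0.044,-0.065],[0.013,0.044,-0.065],[0.013,0.044,-0.065],[0.013,0.044,-0.065],[0,0,0],[0,0,0]], fingers=[94,94,94,94,94,94,94,94,60,45], newtons=13)

```text
t: 7.65
tool_pos: [0.5896, -0.1602, 0.2111]
ee_rot: [-2.15, -1.627, -0.665]
ft_force: [0.5, 1.4, -0.0]
opening: 0.0772
grasp_force: 0.0
```

Call:
send_rows(angular=[[0,0,0],[0,0,0],[0,0,0],[0,0,0],[0,0,0],[0,0,0],[0,0,0],[0,0,0],[0,0,0],[0,0,0]], translation=[[0,0,0],[0,0,0],[0,0,0],[0,0,0],[0,0,0],[0,0,0],[0,0,0],[0,0,0],[0,0,0],[0,0,0]], fingers=[43,41,40,39,38,37,36,35,34,34])

```text
t: 8.9
tool_pos: [0.5863, -0.1589, 0.2109]
ee_rot: [-2.145, -1.624, -0.659]
ft_force: [-7.9, 0.5, 4.0]
opening: 0.0395
grasp_force: 13.0
```

```bash
python3 - <<'E'
from pl import *
p,R=state()
W=[pose(-35+3.5*k,.074) for k in range(21)]
rows(*W[0],W[1:11]); rows(*W[10],W[11:])
E
```

```text
t 8.90 pos [ 0.5863 -0.1589  0.2109] a -35.6 r 0.0749 off -0.0022 tilt -34.7 axtilt -0.6 yawerr -0.1 q [ 0.53  0.69  0.05  1.59 -0.66  1.17  0.66] F [-7.9  0.5  4. ] open 0.0395 gf 13.0
angular [[-0.075, 0.021, -0.0], [-0.075, 0.021, 0.0], [-0.075, 0.021, -0.0], [-0.075, 0.021, 0.0], [-0.075, 0.021, -0.0], [-0.075, 0.021, 0.0], [-0.075, 0.021, -0.0], [-0.075, 0.021, 0.0], [-0.075, 0.021, 0.0], [-0.075, 0.021, -0.0]]
translation [[0.007, 0.024, 0.017], [0.007, 0.025, 0.015], [0.007, 0.026, 0.013], [0.007, 0.027, 0.012], [0.008, 0.027, 0.01], [0.008, 0.028, 0.008], [0.008, 0.028, 0.006], [0.008, 0.029, 0.005], [0.008, 0.029, 0.003], [0.008, 0.029, 0.001]]
angular [[-0.075, 0.021, 0.0], [-0.075, 0.021, -0.0], [-0.075, 0.021, -0.0], [-0.075, 0.021, 0.0], [-0.075, 0.021, -0.0], [-0.075, 0.021, 0.0], [-0.075, 0.021, -0.0], [-0.075, 0.021, 0.0], [-0.075, 0.021, -0.0], [-0.075, 0.021, 0.0]]
translation [[0.008, 0.029, -0.001], [0.008, 0.029, -0.003], [0.008, 0.029, -0.005], [0.008, 0.028, -0.006], [0.008, 0.028, -0.008], [0.008, 0.027, -0.01], [0.007, 0.027, -0.012], [0.007, 0.026, -0.013], [0.007, 0.025, -0.015], [0.007, 0.024, -0.017]]
```

Call:
send_rows(angular=[[-0.075,0.021,0],[-0.075,0.021,0],[-0.075,0.021,0],[-0.075,0.021,0],[-0.075,0.021,0],[-0.075,0.021,0],[-0.075,0.021,0],[-0.075,0.021,0],[-0.075,0.021,0],[-0.075,0.021,0]], translation=[[-0.012,0.029,0.017],[0.007,0.025,0.015],[0.007,0.026,0.013],[0.007,0.027,0.012],[0.008,0.027,0.01],[0.008,0.028,0.008],[0.008,0.028,0.006],[0.008,0.029,0.005],[0.008,0.029,0.003],[0.008,0.029,0.001]], fingers=[34,34,34,34,34,34,34,34,34,34])

```text
t: 10.15
tool_pos: [0.5978, -0.1218, 0.2244]
ee_rot: [2.503, 1.887, -0.02]
ft_force: [2.3, -5.9, -5.0]
opening: 0.0399
grasp_force: 13.0
```

```bash
python3 - <<'E'
from pl import *
state()
E
```

```text
t 10.15 pos [ 0.5978 -0.1218  0.2244] a -3.7 r 0.0745 off -0.0010 tilt 0.8 axtilt -0.1 yawerr -0.5 q [-0.06  0.57  0.34  1.61 -0.2   0.99  0.06] F [ 2.3 -5.9 -5. ] open 0.0399 gf 13.0
```

Call:
send_rows(angular=[[-0.075,0.021,0],[-0.075,0.021,0],[-0.075,0.021,0],[-0.075,0.021,0],[-0.075,0.021,0],[-0.075,0.021,0],[-0.075,0.021,0],[-0.075,0.021,0],[-0.075,0.021,0],[-0.075,0.021,0]], translation=[[0.008,0.029,-0.001],[0.008,0.029,-0.003],[0.008,0.029,-0.005],[0.008,0.028,-0.006],[0.008,0.028,-0.008],[0.008,0.027,-0.01],[0.007,0.027,-0.012],[0.007,0.026,-0.013],[0.007,0.025,-0.015],[0.007,0.024,-0.017]], fingers=[34,34,34,34,34,34,34,34,34,34])

```text
t: 11.4
tool_pos: [0.6105, -0.0807, 0.213]
ee_rot: [2.141, 1.611, -0.69]
ft_force: [3.8, -7.2, 1.1]
opening: 0.04
grasp_force: 13.0
```

```bash
python3 - <<'E'
from pl import *
p,R=state()
o=-.0025
rows(p,R,line(p,R,*pose(35,.074,o),2)+line(*pose(35,.074,o),*pose(35,.15,o),5))
W=[pose(35-7*k,.15,o) for k in range(11)]; rows(*W[0],W[1:])
E
```

```text
t 11.40 pos [ 0.6105 -0.0807  0.213 ] a 31.3 r 0.0737 off 0.0003 tilt 35.8 axtilt 0.2 yawerr -0.5 q [-0.55  0.82  0.6   1.49  0.17  1.16 -0.43] F [ 3.8 -7.2  1.1] open 0.0400 gf 13.0
angular [[0.01, -0.001, 0.006], [0.01, -0.001, 0.006], [-0.0, -0.0, -0.0], [0.0, 0.0, 0.0], [0.0, 0.0, 0.0], [0.0, 0.0, 0.0], [0.0, 0.0, 0.0]]
translation [[-0.005, 0.016, -0.008], [-0.005, 0.016, -0.008], [0.016, 0.056, 0.083], [0.016, 0.056, 0.083], [0.016, 0.056, 0.083], [0.016, 0.056, 0.083], [0.016, 0.056, 0.083]]
angular [[0.15, -0.041, 0.0], [0.15, -0.041, -0.0], [0.15, -0.041, -0.0], [0.15, -0.041, 0.0], [0.15, -0.041, -0.0], [0.15, -0.041, 0.0], [0.15, -0.041, -0.0], [0.15, -0.041, 0.0], [0.15, -0.041, 0.0], [0.15, -0.041, -0.0]]
translation [[-0.028, -0.1, 0.064], [-0.03, -0.107, 0.051], [-0.031, -0.112, 0.037], [-0.032, -0.116, 0.022], [-0.033, -0.117, 0.007], [-0.033, -0.117, -0.007], [-0.032, -0.116, -0.022], [-0.031, -0.112, -0.037], [-0.03, -0.107, -0.051], [-0.028, -0.1, -0.064]]
```

Call:
send_rows(angular=[[0,0,0],[0,0,0],[0,0,0],[0,0,0],[0,0,0],[0,0,0],[0,0,0],[0,0,0],[0,0,0],[0,0,0]], translation=[[0,0,0],[0,0,0],[0,0,0],[0,0,0],[0,0,0],[0.016,0.056,0.083],[0.016,0.056,0.083],[0.016,0.056,0.083],[0.016,0.056,0.083],[0.016,0.056,0.083]], fingers=[55,70,80,80,80,80,80,80,80,80])

```text
t: 12.65
tool_pos: [0.6217, -0.0346, 0.2741]
ee_rot: [2.144, 1.619, -0.687]
ft_force: [-0.0, 0.8, -0.4]
opening: 0.0804
grasp_force: 0.0
```

Call:
send_rows(angular=[[0.15,-0.041,0],[0.15,-0.041,0],[0.15,-0.041,0],[0.15,-0.041,0],[0.15,-0.041,0],[0.15,-0.041,0],[0.15,-0.041,0],[0.15,-0.041,0],[0.15,-0.041,0],[0.15,-0.041,0]], translation=[[-0.028,-0.1,0.064],[-0.03,-0.107,0.051],[-0.031,-0.112,0.037],[-0.032,-0.116,0.022],[-0.033,-0.117,0.007],[-0.033,-0.117,-0.007],[-0.032,-0.116,-0.022],[-0.031,-0.112,-0.037],[-0.03,-0.107,-0.051],[-0.028,-0.1,-0.064]], fingers=[80,80,80,80,80,80,80,80,80,80])

```text
t: 13.9
tool_pos: [0.5754, -0.2022, 0.2742]
ee_rot: [-2.144, -1.628, -0.661]
ft_force: [1.0, -0.2, -0.3]
opening: 0.0803
grasp_force: 0.0
```

```bash
sed -i 's/yaw=-.27/yaw=-.30/; s/C=np.array(\[.600,-.1175/C=np.array([.599,-.1172/' pl.py
python3 - <<'E'
from pl import *
p,R=state()
rows(p,R,line(p,R,*pose(-35,.074),8))
W=[pose(-35+3.5*k,.074) for k in range(21)]
rows(*W[0],W[1:11]); rows(*W[10],W[11:])
E
```

```text
t 13.90 pos [ 0.5754 -0.2022  0.2742] a -35.4 r 0.1523 off 0.0025 tilt -34.6 axtilt -0.5 yawerr 1.8 q [ 0.51  0.65  0.19  1.48 -0.68  1.37  0.67] F [ 1.  -0.2 -0.3] open 0.0803 gf 0.0
angular [[0.001, -0.002, -0.005], [0.001, -0.002, -0.005], [0.001, -0.002, -0.005], [0.001, -0.002, -0.005], [0.001, -0.002, -0.005], [0.001, -0.002, -0.005], [0.001, -0.002, -0.005], [0.001, -0.002, -0.005]]
translation [[0.009, 0.037, -0.053], [0.009, 0.037, -0.053], [0.009, 0.037, -0.053], [0.009, 0.037, -0.053], [0.009, 0.037, -0.053], [0.009, 0.037, -0.053], [0.009, 0.037, -0.053], [0.009, 0.037, -0.053]]
angular [[-0.074, 0.023, -0.0], [-0.074, 0.023, 0.0], [-0.074, 0.023, 0.0], [-0.074, 0.023, -0.0], [-0.074, 0.023, -0.0], [-0.074, 0.023, -0.0], [-0.074, 0.023, 0.0], [-0.074, 0.023, 0.0], [-0.074, 0.023, 0.0], [-0.074, 0.023, -0.0]]
translation [[0.007, 0.024, 0.017], [0.008, 0.025, 0.015], [0.008, 0.026, 0.013], [0.008, 0.027, 0.012], [0.008, 0.027, 0.01], [0.009, 0.028, 0.008], [0.009, 0.028, 0.006], [0.009, 0.028, 0.005], [0.009, 0.029, 0.003], [0.009, 0.029, 0.001]]
angular [[-0.074, 0.023, 0.0], [-0.074, 0.023, -0.0], [-0.074, 0.023, -0.0], [-0.074, 0.023, -0.0], [-0.074, 0.023, 0.0], [-0.074, 0.023, 0.0], [-0.074, 0.023, 0.0], [-0.074, 0.023, -0.0], [-0.074, 0.023, 0.0], [-0.074, 0.023, 0.0]]
translation [[0.009, 0.029, -0.001], [0.009, 0.029, -0.003], [0.009, 0.028, -0.005], [0.009, 0.028, -0.006], [0.009, 0.028, -0.008], [0.008, 0.027, -0.01], [0.008, 0.027, -0.012], [0.008, 0.026, -0.013], [0.008, 0.025, -0.015], [0.007, 0.024, -0.017]]
```

Call:
send_rows(angular=[[0.001,-0.002,-0.005],[0.001,-0.002,-0.005],[0.001,-0.002,-0.005],[0.001,-0.002,-0.005],[0.001,-0.002,-0.005],[0.001,-0.002,-0.005],[0.001,-0.002,-0.005],[0.001,-0.002,-0.005],[0,0,0],[0,0,0]], translation=[[0.009,0.037,-0.053],[0.009,0.037,-0.053],[0.009,0.037,-0.053],[0.009,0.037,-0.053],[0.009,0.037,-0.053],[0.009,0.037,-0.053],[0.009,0.037,-0.053],[0.009,0.037,-0.053],[0,0,0],[0,0,0]], fingers=[80,80,80,80,80,80,80,80,60,46])

```text
t: 15.15
tool_pos: [0.5861, -0.157, 0.2097]
ee_rot: [-2.172, -1.599, -0.684]
ft_force: [0.5, 0.6, 0.7]
opening: 0.0632
grasp_force: 0.0
```

Call:
send_rows(angular=[[0,0,0],[0,0,0],[0,0,0],[0,0,0],[0,0,0],[0,0,0],[0,0,0],[0,0,0],[0,0,0],[0,0,0]], translation=[[0,0,0],[0,0,0],[0,0,0],[0,0,0],[0,0,0],[0,0,0],[0,0,0],[0,0,0],[0,0,0],[0,0,0]], fingers=[43,41,40,39,38,37,36,35,34,34])

```text
t: 16.4
tool_pos: [0.5872, -0.1572, 0.2097]
ee_rot: [-2.173, -1.6, -0.686]
ft_force: [5.3, -2.1, -2.0]
opening: 0.0397
grasp_force: 13.0
```

Call:
send_rows(angular=[[-0.074,0.023,0],[-0.074,0.023,0],[-0.074,0.023,0],[-0.074,0.023,0],[-0.074,0.023,0],[-0.074,0.023,0],[-0.074,0.023,0],[-0.074,0.023,0],[-0.074,0.023,0],[-0.074,0.023,0]], translation=[[0.007,0.024,0.017],[0.008,0.025,0.015],[0.008,0.026,0.013],[0.008,0.027,0.012],[0.008,0.027,0.01],[0.009,0.028,0.008],[0.009,0.028,0.006],[0.009,0.028,0.005],[0.009,0.029,0.003],[0.009,0.029,0.001]], fingers=[34,34,34,34,34,34,34,34,34,34])

```text
t: 17.65
tool_pos: [0.5984, -0.1199, 0.2224]
ee_rot: [2.529, 1.858, -0.005]
ft_force: [5.1, -7.0, -10.7]
opening: 0.0395
grasp_force: 13.0
```

Call:
send_rows(angular=[[-0.074,0.023,0],[-0.074,0.023,0],[-0.074,0.023,0],[-0.074,0.023,0],[-0.074,0.023,0],[-0.074,0.023,0],[-0.074,0.023,0],[-0.074,0.023,0],[-0.074,0.023,0],[-0.074,0.023,0]], translation=[[0.009,0.029,-0.001],[0.009,0.029,-0.003],[0.009,0.028,-0.005],[0.009,0.028,-0.006],[0.009,0.028,-0.008],[0.008,0.027,-0.01],[0.008,0.027,-0.012],[0.008,0.026,-0.013],[0.008,0.025,-0.015],[0.007,0.024,-0.017]], fingers=[34,34,34,34,34,34,34,34,34,34])

```text
t: 18.9
tool_pos: [0.6104, -0.0802, 0.2107]
ee_rot: [2.172, 1.594, -0.69]
ft_force: [2.4, -12.4, -5.9]
opening: 0.0395
grasp_force: 13.0
```

Call:
send_rows(angular=[[0,0,0],[0,0,0],[0,0,0],[0,0,0],[0,0,0],[0,0,0],[0,0,0],[0,0,0],[0,0,0],[0,0,0]], translation=[[0,0,0],[0,0,0],[0,0,0],[0,0,0],[0,0,0],[0.016,0.056,0.083],[0.016,0.056,0.083],[0.016,0.056,0.083],[0.016,0.056,0.083],[0.016,0.056,0.083]], fingers=[55,70,80,80,80,80,80,80,80,80])

```text
t: 20.15
tool_pos: [0.6235, -0.0326, 0.2728]
ee_rot: [2.176, 1.602, -0.68]
ft_force: [-0.5, -0.3, -0.9]
opening: 0.0799
grasp_force: 0.0
```

```bash
python3 - <<'E'
from pl import *
p,R=state()
# view pose: 35 deg tilt toward +axle, from the robot's side
q,Q=pose(0,.15,-.155); q=q+[0,0,.01]; V=(q+.02*u,Ro.from_rotvec(-u*np.radians(35))*Q)
a=pose(10,.21); print('dist',V[0])
rows(p,R,line(p,R,*a,5)); rows(*a,line(*a,*V,8))
E
```

```text
t 20.15 pos [ 0.6235 -0.0326  0.2728] a 35.6 r 0.1511 off -0.0016 tilt 34.7 axtilt -0.0 yawerr -0.1 q [-0.64  0.82  0.72  1.34  0.06  1.35 -0.36] F [-0.5 -0.3 -0.9] open 0.0799 gf 0.0
dist [ 0.45683325 -0.05228764  0.31      ]
angular [[0.105, -0.033, 0.0], [0.105, -0.033, 0.0], [0.105, -0.033, 0.0], [0.105, -0.033, 0.0], [0.105, -0.033, 0.0]]
translation [[-0.018, -0.066, 0.112], [-0.018, -0.066, 0.112], [-0.018, -0.066, 0.112], [-0.018, -0.066, 0.112], [-0.018, -0.066, 0.112]]
angular [[-0.003, -0.101, 0.008], [-0.003, -0.101, 0.008], [-0.003, -0.101, 0.008], [-0.003, -0.101, 0.008], [-0.003, -0.101, 0.008], [-0.003, -0.101, 0.008], [-0.003, -0.101, 0.008], [-0.003, -0.101, 0.008]]
translation [[-0.127, 0.025, -0.039], [-0.127, 0.025, -0.039], [-0.127, 0.025, -0.039], [-0.127, 0.025, -0.039], [-0.127, 0.025, -0.039], [-0.127, 0.025, -0.039], [-0.127, 0.025, -0.039], [-0.127, 0.025, -0.039]]
```

Call:
send_rows(angular=[[0.105,-0.033,0],[0.105,-0.033,0],[0.105,-0.033,0],[0.105,-0.033,0],[0.105,-0.033,0],[-0.003,-0.101,0.008],[-0.003,-0.101,0.008],[-0.003,-0.101,0.008],[-0.003,-0.101,0.008],[-0.003,-0.101,0.008]], translation=[[-0.018,-0.066,0.112],[-0.018,-0.066,0.112],[-0.018,-0.066,0.112],[-0.018,-0.066,0.112],[-0.018,-0.066,0.112],[-0.127,0.025,-0.039],[-0.127,0.025,-0.039],[-0.127,0.025,-0.039],[-0.127,0.025,-0.039],[-0.127,0.025,-0.039]], fingers=[80,80,80,80,80,80,80,80,80,80])

```text
t: 21.4
tool_pos: [0.5139, -0.0641, 0.327]
ee_rot: [2.243, 1.646, 0.251]
ft_force: [1.0, -0.6, 1.3]
opening: 0.0799
grasp_force: 0.0
```

```bash
cat > look.py <<'E'
from pl import *
import sys
state()
w=get_image('wrist'); im=w['image'][:,:,::-1]
c0=proj(w,C)[0]; x0,y0=max(0,int(c0[0]-100)),max(0,int(c0[1]-100)); S=3
c=cv2.resize(im[y0:y0+200,x0:x0+200],None,fx=S,fy=S,interpolation=cv2.INTER_CUBIC)
for a in range(0,360,15):
  for r in (.072,.02):
    X=C+r*(np.sin(np.radians(a))*u+np.cos(np.radians(a))*Z)
    v=(proj(w,X)[0]-[x0,y0]+.5)*S; v=tuple(int(i) for i in v)
    cv2.circle(c,v,1,(0,0,255),-1)
    if r>.05 and a%30==0: cv2.putText(c,str(a),v,0,.35,(0,255,255))
cv2.imwrite('pics/'+sys.argv[1],c); print(x0,y0)
np.savez(sys.argv[1]+'.npz',**{k:np.array(w[k]) for k in('image','mtx','position','rotation')})
E
python3 look.py w3.png
```

```text
t 21.40 pos [ 0.5139 -0.0641  0.327 ] a 8.2 r 0.1788 off -0.0970 tilt 3.9 axtilt 21.6 yawerr 0.5 q [-0.71  0.15  0.75  2.06  0.11  0.62 -0.38] F [ 1.  -0.6  1.3] open 0.0799 gf 0.0
233 87
```

View pics/w3.png

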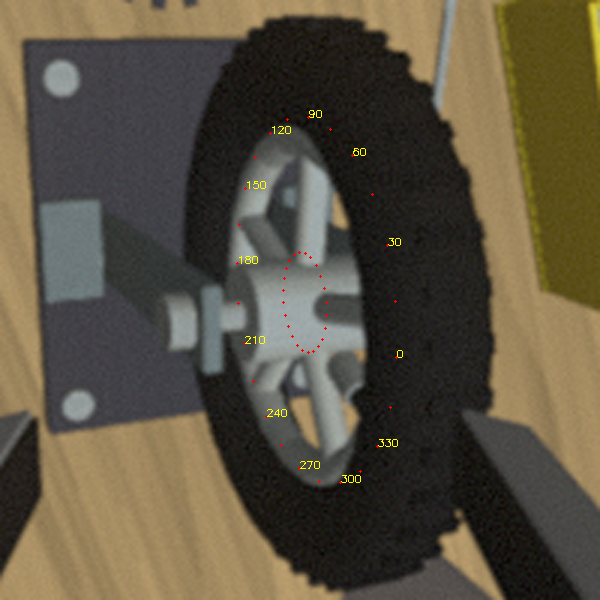

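```bash
cat > ang.py <<'E'
from pl import *
def ang(f,x0,y0,pts,S=3):
    p=dict(np.load(f))
    for q in pts:
        o,d=ray(p,np.array(q)/S+[x0,y0]-.5); X=o+d*((C-o)@ax)/(d@ax)-C
        print(q,'a %.1f r %.4f'%(np.degrees(np.arctan2(X@u,X[2]))%360,np.hypot(X@u,X[2])))
E
python3 - <<'E'
from ang import *
ang('w3.png.npz',233,87,[(345,375),(350,370),(312,365),(331,445),(314,165),(312,255),(340,310),(360,310),(280,370),(266,385),(262,235)])
E
```

```text
(345, 375) a 333.5 r 0.0408
(350, 370) a 339.5 r 0.0429
(312, 365) a 290.6 r 0.0250
(331, 445) a 298.6 r 0.0571
(314, 165) a 84.1 r 0.0553
(312, 255) a 73.6 r 0.0215
(340, 310) a 9.7 r 0.0311
(360, 310) a 11.5 r 0.0466
(280, 370) a 238.5 r 0.0419
(266, 385) a 232.4 r 0.0602
(262, 235) a 156.5 r 0.0471
```

```bash
python3 - <<'E'
from pl import *
p,R=state()
a=pose(-13,.19);b=pose(-13,.074)
rows(p,R,line(p,R,*a,8))
W=[pose(-13+2.7*k,.074) for k in range(11)];rows(*W[0],W[1:])
E
```

```text
t 21.45 pos [ 0.5066 -0.0641  0.3231] a 7.7 r 0.1747 off -0.1039 tilt 3.9 axtilt 21.1 yawerr 0.4 q [-0.72  0.15  0.75  2.08  0.11  0.61 -0.38] F [-4.7  1.6 -1.3] open 0.0801 gf 0.0
angular [[0.061, 0.044, 0.008], [0.061, 0.044, 0.008], [0.061, 0.044, 0.008], [0.061, 0.044, 0.008], [0.061, 0.044, 0.008], [0.061, 0.044, 0.008], [0.061, 0.044, 0.008], [0.061, 0.044, 0.008]]
translation [[0.066, -0.078, 0.01], [0.066, -0.078, 0.01], [0.066, -0.078, 0.01], [0.066, -0.078, 0.01], [0.066, -0.078, 0.01], [0.066, -0.078, 0.01], [0.066, -0.078, 0.01], [0.066, -0.078, 0.01]]
angular [[-0.057, 0.018, 0.0], [-0.057, 0.018, 0.0], [-0.057, 0.018, -0.0], [-0.057, 0.018, -0.0], [-0.057, 0.018, -0.0], [-0.057, 0.018, 0.0], [-0.057, 0.018, -0.0], [-0.057, 0.018, 0.0], [-0.057, 0.018, 0.0], [-0.057, 0.018, -0.0]]
translation [[0.007, 0.022, 0.005], [0.007, 0.022, 0.004], [0.007, 0.022, 0.003], [0.007, 0.022, 0.001], [0.007, 0.022, 0.0], [0.007, 0.022, -0.001], [0.007, 0.022, -0.002], [0.007, 0.022, -0.003], [0.007, 0.022, -0.004], [0.007, 0.022, -0.005]]
```

Call:
send_rows(angular=[[0.061,0.044,0.008],[0.061,0.044,0.008],[0.061,0.044,0.008],[0.061,0.044,0.008],[0.061,0.044,0.008],[0.061,0.044,0.008],[0.061,0.044,0.008],[0.061,0.044,0.008],[0,0,0],[0,0,0]], translation=[[0.066,-0.078,0.01],[0.066,-0.078,0.01],[0.066,-0.078,0.01],[0.066,-0.078,0.01],[0.066,-0.078,0.01],[0.066,-0.078,0.01],[0.066,-0.078,0.01],[0.066,-0.078,0.01],[0,0,0],[0,0,0]], fingers=[80,80,80,80,80,80,80,80,80,80])

```text
t: 22.7
tool_pos: [0.5933, -0.1571, 0.3386]
ee_rot: [-2.411, -1.786, -0.274]
ft_force: [-0.3, 0.0, 0.4]
opening: 0.0801
grasp_force: 0.0
```

```bash
python3 - <<'E'
from pl import *
p,R=state()
rows(p,R,line(p,R,*pose(-13,.074),8))
E
```

```text
t 22.70 pos [ 0.5933 -0.1571  0.3386] a -11.9 r 0.1928 off 0.0064 tilt -12.8 axtilt 0.3 yawerr 0.2 q [ 0.02  0.52  0.55  1.45 -0.5   1.32  0.37] F [-0.3  0.   0.4] open 0.0801 gf 0.0
angular [[0.001, 0.001, -0.001], [0.001, 0.001, -0.001], [0.001, 0.001, -0.001], [0.001, 0.001, -0.001], [0.001, 0.001, -0.001], [0.001, 0.001, -0.001], [0.001, 0.001, -0.001], [0.001, 0.001, -0.001]]
translation [[0.001, 0.02, -0.097], [0.001, 0.02, -0.097], [0.001, 0.02, -0.097], [0.001, 0.02, -0.097], [0.001, 0.02, -0.097], [0.001, 0.02, -0.097], [0.001, 0.02, -0.097], [0.001, 0.02, -0.097]]
```

Call:
send_rows(angular=[[0.001,0.001,-0.001],[0.001,0.001,-0.001],[0.001,0.001,-0.001],[0.001,0.001,-0.001],[0.001,0.001,-0.001],[0.001,0.001,-0.001],[0.001,0.001,-0.001],[0.001,0.001,-0.001],[0,0,0],[0,0,0]], translation=[[0.001,0.02,-0.097],[0.001,0.02,-0.097],[0.001,0.02,-0.097],[0.001,0.02,-0.097],[0.001,0.02,-0.097],[0.001,0.02,-0.097],[0.001,0.02,-0.097],[0.001,0.02,-0.097],[0,0,0],[0,0,0]], fingers=[80,80,80,80,80,80,80,80,60,46])

```text
t: 23.95
tool_pos: [0.5951, -0.134, 0.2225]
ee_rot: [-2.413, -1.772, -0.273]
ft_force: [-1.1, -0.4, -0.1]
opening: 0.0636
grasp_force: 0.0
```

Call:
send_rows(angular=[[0,0,0],[0,0,0],[0,0,0],[0,0,0],[0,0,0],[0,0,0],[0,0,0],[0,0,0],[0,0,0],[0,0,0]], translation=[[0,0,0],[0,0,0],[0,0,0],[0,0,0],[0,0,0],[0,0,0],[0,0,0],[0,0,0],[0,0,0],[0,0,0]], fingers=[43,41,40,39,38,37,36,35,34,34])

```text
t: 25.2
tool_pos: [0.5943, -0.1336, 0.2224]
ee_rot: [-2.411, -1.771, -0.272]
ft_force: [-5.0, 0.6, 5.3]
opening: 0.0398
grasp_force: 13.0
```

```bash
python3 - <<'E'
from pl import *
state()
E
```

```text
t 25.20 pos [ 0.5943 -0.1336  0.2224] a -13.2 r 0.0743 off 0.0003 tilt -13.0 axtilt -0.2 yawerr -0.2 q [ 0.01  0.61  0.5   1.64 -0.58  1.07  0.44] F [-5.   0.6  5.3] open 0.0398 gf 13.0
```

Call:
send_rows(angular=[[-0.057,0.018,0],[-0.057,0.018,0],[-0.057,0.018,0],[-0.057,0.018,0],[-0.057,0.018,0],[-0.057,0.018,0],[-0.057,0.018,0],[-0.057,0.018,0],[-0.057,0.018,0],[-0.057,0.018,0]], translation=[[0.007,0.022,0.005],[0.007,0.022,0.004],[0.007,0.022,0.003],[0.007,0.022,0.001],[0.007,0.022,0],[0.007,0.022,-0.001],[0.007,0.022,-0.002],[0.007,0.022,-0.003],[0.007,0.022,-0.004],[0.007,0.022,-0.005]], fingers=[34,34,34,34,34,34,34,34,34,34])

```text
t: 26.45
tool_pos: [0.6035, -0.103, 0.2222]
ee_rot: [2.407, 1.764, -0.305]
ft_force: [-7.0, -3.0, 2.7]
opening: 0.0395
grasp_force: 13.0
```

```bash
python3 - <<'E'
from pl import *
state()
a=pose(14,.074);b=pose(14,.2)
rows(*a,line(*a,*b,5))
E
```

```text
t 26.45 pos [ 0.6035 -0.103   0.2222] a 11.7 r 0.0738 off 0.0001 tilt 14.2 axtilt -0.3 yawerr -0.4 q [-0.44  0.7   0.74  1.57 -0.24  1.06 -0.  ] F [-7.  -3.   2.7] open 0.0395 gf 13.0
angular [[0.0, 0.0, 0.0], [0.0, 0.0, 0.0], [0.0, 0.0, 0.0], [0.0, 0.0, 0.0], [0.0, 0.0, 0.0]]
translation [[0.012, 0.039, 0.163], [0.012, 0.039, 0.163], [0.012, 0.039, 0.163], [0.012, 0.039, 0.163], [0.012, 0.039, 0.163]]
```

Call:
send_rows(angular=[[0,0,0],[0,0,0],[0,0,0],[0,0,0],[0,0,0],[0,0,0],[0,0,0],[0,0,0],[0,0,0],[0,0,0]], translation=[[0,0,0],[0,0,0],[0,0,0],[0,0,0],[0,0,0],[0.012,0.039,0.163],[0.012,0.039,0.163],[0.012,0.039,0.163],[0.012,0.039,0.163],[0.012,0.039,0.163]], fingers=[55,70,80,80,80,80,80,80,80,80])

```text
t: 27.7
tool_pos: [0.6144, -0.0713, 0.345]
ee_rot: [2.408, 1.767, -0.296]
ft_force: [-0.7, 0.1, 0.5]
opening: 0.08
grasp_force: 0.0
```

```bash
python3 - <<'E'
from pl import *
p,R=state()
q,Q=pose(0,.16,-.155); V=(q+.02*u,Ro.from_rotvec(-u*np.radians(37))*Q)
rows(p,R,line(p,R,*V,9))
E
```

```text
t 27.70 pos [ 0.6144 -0.0713  0.345 ] a 13.9 r 0.2009 off 0.0011 tilt 13.9 axtilt -0.2 yawerr -0.3 q [-0.49  0.62  0.79  1.36 -0.19  1.35 -0.05] F [-0.7  0.1  0.5] open 0.0800 gf 0.0
angular [[0.004, -0.097, 0.012], [0.004, -0.097, 0.012], [0.004, -0.097, 0.012], [0.004, -0.097, 0.012], [0.004, -0.097, 0.012], [0.004, -0.097, 0.012], [0.004, -0.097, 0.012], [0.004, -0.097, 0.012], [0.004, -0.097, 0.012]]
translation [[-0.117, 0.014, -0.026], [-0.117, 0.014, -0.026], [-0.117, 0.014, -0.026], [-0.117, 0.014, -0.026], [-0.117, 0.014, -0.026], [-0.117, 0.014, -0.026], [-0.117, 0.014, -0.026], [-0.117, 0.014, -0.026], [-0.117, 0.014, -0.026]]
```

Call:
send_rows(angular=[[0.004,-0.097,0.012],[0.004,-0.097,0.012],[0.004,-0.097,0.012],[0.004,-0.097,0.012],[0.004,-0.097,0.012],[0.004,-0.097,0.012],[0.004,-0.097,0.012],[0.004,-0.097,0.012],[0.004,-0.097,0.012],[0,0,0]], translation=[[-0.117,0.014,-0.026],[-0.117,0.014,-0.026],[-0.117,0.014,-0.026],[-0.117,0.014,-0.026],[-0.117,0.014,-0.026],[-0.117,0.014,-0.026],[-0.117,0.014,-0.026],[-0.117,0.014,-0.026],[-0.117,0.014,-0.026],[0,0,0]], fingers=[80,80,80,80,80,80,80,80,80,80])

```text
t: 28.95
tool_pos: [0.4634, -0.0591, 0.3106]
ee_rot: [2.132, 1.566, 0.379]
ft_force: [-0.2, 1.3, 0.2]
opening: 0.0797
grasp_force: 0.0
```

```bash
python3 look.py w4.png
```

```text
t 28.95 pos [ 0.4634 -0.0591  0.3106] a 5.5 r 0.1613 off -0.1467 tilt 3.5 axtilt 29.7 yawerr 0.6 q [-1.38 -0.03  1.22  2.34  0.77  0.44 -1.1 ] F [-0.2  1.3  0.2] open 0.0797 gf 0.0
249 78
```

View pics/w4.png

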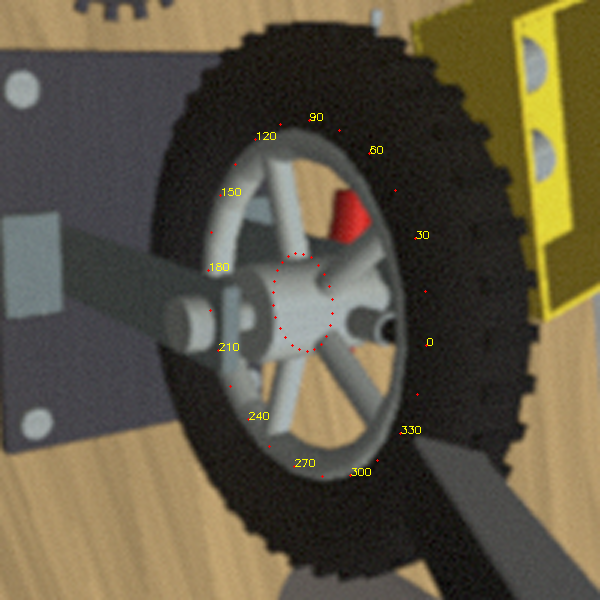

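```bash
python3 - <<'E'
from ang import *
ang('w4.png.npz',249,78,[(281,172),(288,215),(375,245),(352,265),(374,402),(355,372),(281,422),(288,385),(388,328),(365,322)])
E
```

```text
(281, 172) a 108.7 r 0.0537
(288, 215) a 108.5 r 0.0360
(375, 245) a 35.8 r 0.0519
(352, 265) a 34.8 r 0.0366
(374, 402) a 328.9 r 0.0550
(355, 372) a 330.6 r 0.0405
(281, 422) a 258.7 r 0.0564
(288, 385) a 259.3 r 0.0380
(388, 328) a 1.7 r 0.0519
(365, 322) a 1.3 r 0.0393
```

```bash
python3 - <<'E'
import numpy as np
a=np.radians([108,36,324,252,0]*2); r=np.array([.0537,.0519,.055,.0564,.0519,.036,.0366,.0405,.038,.0393])
e=np.radians([.7,-.2,4.9,6.7,1.7,.5,-1.2,6.6,7.3,1.3])
A=np.c_[np.ones(10),np.cos(a)/r,-np.sin(a)/r]
x,res,_,_=np.linalg.lstsq(A,e,rcond=None); print(np.degrees(x[0]),x[1:]*1e3,np.degrees(e-A@x).round(1))
E
```

```text
3.481022983697833 [-1.12607147  2.99464203] [-0.1 -0.7  0.5 -0.  -0.5  1.  -0.5  1.9 -1.  -0.5]
```

```bash
cat > fit4.py <<'E'
from pl import *
from scipy.optimize import minimize
w=get_image('wrist'); m=None
for l in('wheel','valve'):
    s=silhouettes(w,l); print(l,[(x['confidence'],x['pixels'].sum()) for x in s])
    if s and s[0]['pixels'].sum()>5000 and m is None: m=s[0]['pixels']
np.savez('m.npz',m=m,**{k:np.array(w[k]) for k in('image','mtx','position','rotation')})
a,b=np.meshgrid(np.linspace(0,2*np.pi,180),np.linspace(0,2*np.pi,24)); a=a.ravel();b=b.ravel()
r=.09+.0195*np.cos(b); T=np.c_[.0195*np.sin(b),r*np.cos(a),r*np.sin(a)]
def hull(pts):
    k=np.zeros((1600,2560),np.uint8); cv2.fillConvexPoly(k,cv2.convexHull(np.round(pts*4+1.5).astype(np.int32)),1); return k>0
ys,xs=np.nonzero(m); q=np.c_[xs,ys].astype(float); H=hull(np.vstack([q+[i,j] for i in(-.4,.4) for j in(-.4,.4)]))
V=np.ones((1600,2560),bool); V[int((78+130)*4):, int((249+125)*4):]=False  # finger region
def cost(v):
    k=hull(proj(w,T@Ro.from_euler('z',v[3]).as_matrix().T+v[:3])); 
    return (((k^H)&V).sum())/H.sum()
pts=[((281,172),108),((288,215),108),((375,245),36),((352,265),36),((374,402),324),((355,372),324),((281,422),252),((288,385),252),((388,328),0),((365,322),0)]
for zf in(False,True):
  best=None
  for y in(-.25,-.32,-.4):
    x0=np.r_[C,y]; f=(lambda v:cost(np.r_[v[:2],.15,v[2]])) if zf else cost; x0=np.delete(x0,2) if zf else x0
    s=np.vstack([x0]+[x0+d for d in np.diag(([.01]*(2 if zf else 3))+[.08])])
    o=minimize(f,x0,method='Nelder-Mead',options=dict(initial_simplex=s,maxiter=200))
    if best is None or o.fun<best.fun: best=o
  x=np.insert(best.x,2,.15) if zf else best.x
  print(x.round(4),best.fun,cost(np.r_[C,yaw]))
  A=np.array([np.cos(x[3]),np.sin(x[3]),0]);U=np.array([-A[1],A[0],0])
  for off in(0,-.006):
    e=[]
    for p,t in pts:
      o,d=ray(w,np.array(p)/3+[249,78]-.5); c=x[:3]+off*A; X=o+d*((c-o)@A)/(d@A)-c
      e.append((np.degrees(np.arctan2(X@U,X[2]))-t+180)%360-180)
    print(off,np.round(e,1),np.mean(e))
E
python3 fit4.py
```

```text
wheel [(0.87, np.int64(15695))]
valve [(0.55, np.int64(24403))]
[ 0.5941 -0.1149  0.1587 -0.2985] 0.011565755208333334 0.0392578125
0 [-1.3 -2.3  1.1  0.7  7.3 10.1  7.2  8.2  4.1  4.4] 3.9417816157500254
-0.006 [-10.1 -15.2  -1.6  -2.9  13.2  17.3  15.9  21.9   5.9   6.7] 5.1052427648095975
[ 0.5999 -0.1172  0.15   -0.3444] 0.029440104166666668 0.0392578125
0 [ 2.1  1.  -0.3 -1.6  7.1  9.1 11.4 12.8  1.9  1.6] 4.503003212343589
-0.006 [ -6.6 -12.   -3.1  -5.1  12.2  15.5  19.9  25.8   3.6   3.8] 5.405874378102001
```

```bash
python3 - <<'E'
from pl import *
state()
p=dict(np.load('m.npz'));o=dict(np.load('w4.png.npz'));print(p['position']-o['position'],p['rotation']-o['rotation'])
E
python3 look.py w5.png
```

```text
t 29.15 pos [ 0.4655 -0.06    0.3121] a 5.3 r 0.1628 off -0.1445 tilt 3.8 axtilt 29.8 yawerr 0.5 q [-1.37 -0.02  1.22  2.34  0.76  0.44 -1.1 ] F [1.  0.2 0.3] open 0.0799 gf 0.0
[0.00101313 0.000189   0.00064695] [-0.00095443 -0.0011566   0.00182735]
t 29.15 pos [ 0.4655 -0.06    0.3121] a 5.3 r 0.1628 off -0.1445 tilt 3.8 axtilt 29.8 yawerr 0.5 q [-1.37 -0.02  1.22  2.34  0.76  0.44 -1.1 ] F [1.  0.2 0.3] open 0.0799 gf 0.0
246 77
```

View pics/w5.png

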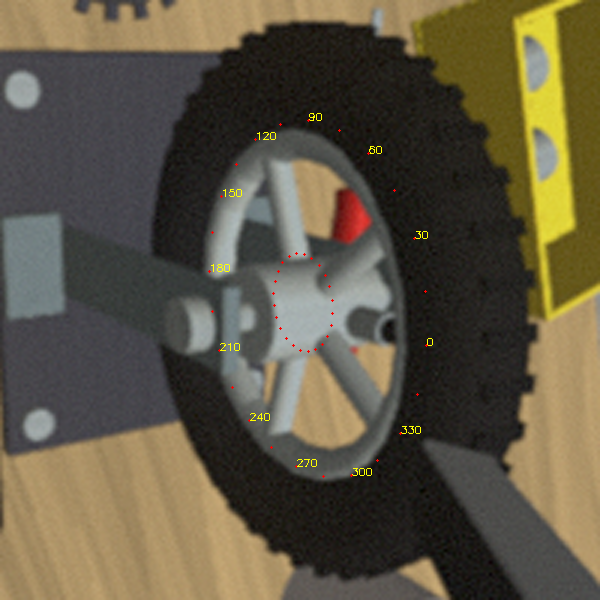

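```bash
cat > fit5.py <<'E'
from pl import *
from scipy.optimize import least_squares
p=dict(np.load('w5.png.npz')); off=np.array([246,77])
L=[((281,170),108),((296,245),108),((378,242),36),((342,273),36),((372,400),324),((338,350),324),((280,425),252),((290,370),252),((390,328),0),((356,322),0)]
def f(v,sc=.003,full=True):
    c=C+v[:3];yw=yaw+v[3];U=np.array([-np.sin(yw),np.cos(yw),0]);e=[]
    for q,t in L:
        q=np.array(q)/3+off-.5; g=np.radians(t)+v[4]; d=np.sin(g)*U+np.cos(g)*Z
        A,B=proj(p,[c+.02*d,c+.065*d]); n=(B-A)/np.linalg.norm(B-A); w=q-A; e.append(n[0]*w[1]-n[1]*w[0])
    return np.r_[e,v[:3]/sc,v[3]/.03]
for sc in(.001,.003,.01):
    s=least_squares(f,np.zeros(5),x_scale=[.003]*3+[.03,.03],args=(sc,)); J=np.linalg.inv(s.jac.T@s.jac)
    print(sc,(s.x[:3]*1e3).round(1),s.x[3].round(3),'theta',np.degrees(s.x[4]).round(2),'+-',np.degrees(J[4,4]**.5).round(2),f(s.x)[:10].round(1))
E
python3 fit5.py
```

```text
0.001 [ 0.8 -0.6  0.9] 0.015 theta 1.53 +- 1.21 [-0.1  0.4  0.3  0.2 -0.6 -0.4 -0.5  0.3 -0.3  1. ]
0.003 [ 0.9 -1.1  1.1] 0.008 theta 2.1 +- 1.53 [-0.2  0.2  0.2 -0.1 -0.4 -0.4 -0.1  0.6 -0.3  0.9]
0.01 [ 0.8 -1.3  1.2] 0.006 theta 2.25 +- 1.61 [-0.2  0.2  0.1 -0.1 -0.4 -0.4 -0.1  0.6 -0.3  0.9]
```

Call:
send_rows(angular=[[0,0,0],[0,0,0],[0,0,0],[0,0,0],[0,0,0],[0,0,0],[0,0,0],[0,0,0],[0,0,0],[0,0,0]], translation=[[-0.026,-0.085,0],[-0.026,-0.085,0],[-0.026,-0.085,0],[-0.026,-0.085,0],[-0.026,-0.085,0],[-0.026,-0.085,0],[0,0,0],[0,0,0],[0,0,0],[0,0,0]], fingers=[80,80,80,80,80,80,80,80,80,80])

```text
t: 30.45
tool_pos: [0.4413, -0.1361, 0.3115]
ee_rot: [2.131, 1.562, 0.378]
ft_force: [0.5, 0.5, 0.6]
opening: 0.0804
grasp_force: 0.0
```

```bash
python3 look.py w6.png
```

```text
t 30.45 pos [ 0.4413 -0.1361  0.3115] a -21.8 r 0.1740 off -0.1451 tilt 3.7 axtilt 29.8 yawerr 0.6 q [-1.26 -0.19  1.2   2.37  0.93  0.5  -1.08] F [0.5 0.5 0.6] open 0.0804 gf 0.0
249 9
```

View pics/w6.png

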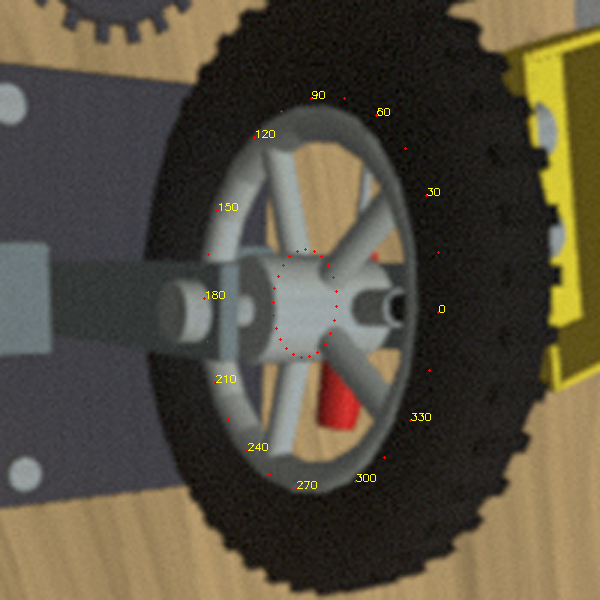

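```bash
cat >> fit5.py <<'E'
L5,p5,o5=L,p,off
L6=[((280,158),108),((295,240),108),((385,210),36),((340,263),36),((383,403),324),((340,350),324),((281,445),252),((295,370),252),((397,306),0),((360,307),0)];p6=dict(np.load('w6.png.npz'));o6=np.array([249,9])
def g(v,sc,use):
    global L,p,off
    r=[]
    for k,(l,pp,o) in enumerate([(L5,p5,o5),(L6,p6,o6)]):
        if k in use: L,p,off=l,pp,o; r+=list(f(v)[:10])
    return np.r_[r,v[:3]/sc,v[3]/.03]
for use in((1,),(0,1)):
  for sc in(.001,.003,.01):
    s=least_squares(g,np.zeros(5),x_scale=[.003]*3+[.03,.03],args=(sc,use)); J=np.linalg.inv(s.jac.T@s.jac)
    print(use,sc,(s.x[:3]*1e3).round(1),s.x[3].round(3),'theta',np.degrees(s.x[4]).round(2),'+-',np.degrees(J[4,4]**.5).round(2),s.fun.round(1))
E
python3 fit5.py | grep '^('
python3 - <<'E'
from pl import *
p,R=state(); a=pose(6,.19)
rows(p,R,line(p,R,*a,9))
E
```

```text
(1,) 0.001 [ 0.6 -0.7  0.6] 0.015 theta 1.96 +- 1.17 [ 0.3  0.3  0.  -0.3  0.3  0.4 -0.9 -0.6 -0.1  0.3  0.6 -0.7  0.6  0.5]
(1,) 0.003 [ 0.5 -1.3  0.7] 0.007 theta 2.6 +- 1.47 [ 0.3  0.3 -0.1 -0.6  0.4  0.4 -0.6 -0.3 -0.   0.1  0.2 -0.4  0.2  0.2]
(1,) 0.01 [ 0.5 -1.4  0.8] 0.005 theta 2.76 +- 1.54 [ 0.3  0.3 -0.2 -0.7  0.4  0.3 -0.6 -0.3 -0.   0.1  0.1 -0.1  0.1  0.2]
(0, 1) 0.001 [ 0.7 -0.8  0.8] 0.018 theta 1.76 +- 1.04 [ 0.2  0.6  0.5  0.3 -0.5 -0.5 -0.3  0.3 -0.3  0.9  0.1  0.1 -0.3 -0.6
(0, 1) 0.003 [ 0.6 -1.1  1.1] 0.01 theta 2.27 +- 1.27 [ 0.1  0.5  0.4  0.1 -0.5 -0.5 -0.1  0.5 -0.3  0.9  0.   0.  -0.4 -0.8
(0, 1) 0.01 [ 0.5 -1.1  1.3] 0.009 theta 2.37 +- 1.31 [ 0.1  0.5  0.4  0.1 -0.5 -0.6 -0.1  0.5 -0.3  0.8  0.   0.  -0.4 -0.8
t 30.50 pos [ 0.4413 -0.1361  0.3115] a -21.8 r 0.1740 off -0.1451 tilt 3.7 axtilt 29.8 yawerr 0.6 q [-1.26 -0.19  1.2   2.37  0.93  0.5  -1.08] F [-0.   0.6  0.3] open 0.0802 gf 0.0
angular [[0.017, 0.076, -0.003], [0.017, 0.076, -0.003], [0.017, 0.076, -0.003], [0.017, 0.076, -0.003], [0.017, 0.076, -0.003], [0.017, 0.076, -0.003], [0.017, 0.076, -0.003], [0.017, 0.076, -0.003], [0.017, 0.076, -0.003]]
translation [[0.121, 0.028, 0.02], [0.121, 0.028, 0.02], [0.121, 0.028, 0.02], [0.121, 0.028, 0.02], [0.121, 0.028, 0.02], [0.121, 0.028, 0.02], [0.121, 0.028, 0.02], [0.121, 0.028, 0.02], [0.121, 0.028, 0.02]]
```

Call:
send_rows(angular=[[0.017,0.076,-0.003],[0.017,0.076,-0.003],[0.017,0.076,-0.003],[0.017,0.076,-0.003],[0.017,0.076,-0.003],[0.017,0.076,-0.003],[0.017,0.076,-0.003],[0.017,0.076,-0.003],[0.017,0.076,-0.003],[0,0,0]], translation=[[0.121,0.028,0.02],[0.121,0.028,0.02],[0.121,0.028,0.02],[0.121,0.028,0.02],[0.121,0.028,0.02],[0.121,0.028,0.02],[0.121,0.028,0.02],[0.121,0.028,0.02],[0.121,0.028,0.02],[0,0,0]], fingers=[80,80,80,80,80,80,80,80,80,80])

```text
t: 31.75
tool_pos: [0.4345, -0.0778, 0.4236]
ee_rot: [2.389, 1.776, 0.064]
ft_force: [0.3, -0.3, -0.8]
opening: 0.0801
grasp_force: 0.0
```

```bash
python3 - <<'E'
from pl import *
p,R=state(); a=pose(5,.185); b=pose(5,.074)
rows(p,R,line(p,R,*a,4)); rows(*a,line(*a,*b,8))
E
```

```text
t 31.75 pos [ 0.4345 -0.0778  0.4236] a -2.3 r 0.2738 off -0.1688 tilt 3.6 axtilt 9.0 yawerr 0.7 q [-1.73 -0.37  1.32  1.83  0.52  1.35 -0.8 ] F [ 0.3 -0.3 -0.8] open 0.0801 gf 0.0
angular [[0.007, 0.05, -0.005], [0.007, 0.05, -0.005], [0.007, 0.05, -0.005], [0.007, 0.05, -0.005]]
translation [[0.282, -0.04, -0.149], [0.282, -0.04, -0.149], [0.282, -0.04, -0.149], [0.282, -0.04, -0.149]]
angular [[0.0, 0.0, 0.0], [0.0, 0.0, 0.0], [0.0, 0.0, 0.0], [0.0, 0.0, 0.0], [0.0, 0.0, 0.0], [0.0, 0.0, 0.0], [0.0, 0.0, 0.0], [0.0, 0.0, 0.0]]
translation [[-0.002, -0.008, -0.092], [-0.002, -0.008, -0.092], [-0.002, -0.008, -0.092], [-0.002, -0.008, -0.092], [-0.002, -0.008, -0.092], [-0.002, -0.008, -0.092], [-0.002, -0.008, -0.092], [-0.002, -0.008, -0.092]]
```

Call:
send_rows(angular=[[0,0,0],[0,0,0],[0,0,0],[0,0,0],[0,0,0],[0,0,0],[0,0,0],[0,0,0],[0,0,0],[0,0,0]], translation=[[0.08,-0.03,0],[0.08,-0.03,0],[0.08,-0.03,0],[0.08,-0.03,0],[0.08,-0.03,0],[0.08,-0.03,-0.02],[0.08,-0.03,-0.02],[0.08,-0.03,-0.02],[0.08,-0.03,-0.02],[0.08,-0.03,-0.02]], fingers=[80,80,80,80,80,80,80,80,80,80])

```text
t: 33.0
tool_pos: [0.464, -0.1104, 0.4377]
ee_rot: [2.338, 1.744, 0.152]
ft_force: [-0.4, 0.3, -0.0]
opening: 0.08
grasp_force: 0.0
```

```bash
python3 - <<'E'
from pl import *
p,R=state(); a=pose(5,.19)
rows(p,R,line(p,R,*a,8))
E
```

```text
t 33.00 pos [ 0.464  -0.1104  0.4377] a -6.6 r 0.2897 off -0.1310 tilt 2.7 axtilt 13.6 yawerr 1.0 q [-1.66 -0.37  1.32  1.8   0.56  1.29 -0.73] F [-0.4  0.3 -0. ] open 0.0800 gf 0.0
angular [[0.005, 0.038, -0.003], [0.005, 0.038, -0.003], [0.005, 0.038, -0.003], [0.005, 0.038, -0.003], [0.005, 0.038, -0.003], [0.005, 0.038, -0.003], [0.005, 0.038, -0.003], [0.005, 0.038, -0.003]]
translation [[0.117, 0.008, -0.082], [0.117, 0.008, -0.082], [0.117, 0.008, -0.082], [0.117, 0.008, -0.082], [0.117, 0.008, -0.082], [0.117, 0.008, -0.082], [0.117, 0.008, -0.082], [0.117, 0.008, -0.082]]
```

Call:
send_rows(angular=[[0,0.05,0],[0,0.05,0],[0,0.05,0],[0,0.05,0],[0,0.05,0],[0,0,0],[0,0,0],[0,0,0],[0,0,0],[0,0,0]], translation=[[0,0.17,0],[0,0.17,0],[0.05,0.17,0],[0.05,0.17,0],[0.1,0.17,0],[0.1,0.17,0],[0.1,0.17,0],[0.1,0.1,0],[0.1,0.1,0],[0.1,0.1,0]], fingers=[80,80,80,80,80,80,80,80,80,80])

```text
t: 34.25
tool_pos: [0.4365, 0.0924, 0.473]
ee_rot: [2.372, 1.804, 0.098]
ft_force: [0.1, -0.4, 0.9]
opening: 0.0802
grasp_force: 0.0
```

```bash
python3 - <<'E'
from pl import *
p,R=state()
E
```

```text
t 34.25 pos [0.4365 0.0924 0.473 ] a 25.2 r 0.3571 off -0.2172 tilt 2.3 axtilt 9.5 yawerr 1.9 q [-2.18 -0.37  1.32  1.69  0.53  1.52 -1.16] F [ 0.1 -0.4  0.9] open 0.0802 gf 0.0
```

Call:
send_rows(angular=[[0,0,0],[0,0,0],[0,0,0],[0,0,0],[0,0,0],[0,0,0],[0,0,0],[0,0,0],[0,0,0],[0,0,0]], translation=[[0,0.02,-0.15],[0,0.02,-0.15],[0,0.02,-0.15],[0,0.02,-0.15],[0,0.02,-0.15],[0,0.02,-0.15],[0,0.02,-0.15],[0,0.02,-0.15],[0,0,-0.1],[0,0,-0.1]], fingers=[80,80,80,80,80,80,80,80,80,80])

```text
t: 35.5
tool_pos: [0.374, 0.0933, 0.2984]
ee_rot: [2.354, 1.799, 0.187]
ft_force: [0.9, -0.7, 0.7]
opening: 0.0797
grasp_force: 0.0
```

```bash
python3 - <<'E'
from pl import *
p,R=state()
E
```

```text
t 35.50 pos [0.374  0.0933 0.2984] a 42.2 r 0.2003 off -0.2772 tilt -0.1 axtilt 12.1 yawerr 2.0 q [-2.15 -0.37  1.32  2.21  0.66  1.03 -1.44] F [ 0.9 -0.7  0.7] open 0.0797 gf 0.0
```

Call:
send_rows(angular=[[0,0,0],[0,0,0],[0,0,0],[0,0,0],[0,0,0.11],[0,0,0.11],[0,0,0.11],[0,0,0.11],[0,0,0.11],[0,0,0.11]], translation=[[-0.08,-0.02,0.08],[-0.08,-0.02,0.08],[-0.08,-0.02,0.08],[-0.08,-0.02,0.08],[-0.05,0.2,0],[-0.06,0.2,0],[-0.08,0.19,0],[-0.1,0.18,0],[-0.11,0.17,0],[-0.12,0.16,0]], fingers=[80,80,80,80,80,80,80,80,80,80])

```text
t: 36.75
tool_pos: [0.2475, 0.2472, 0.3468]
ee_rot: [1.831, 2.372, 0.249]
ft_force: [-0.7, -1.0, 0.3]
opening: 0.0796
grasp_force: 0.0
```

```bash
python3 - <<'E'
from pl import *
p,R=state();print(R.as_matrix().round(2).tolist())
E
```

```text
t 36.75 pos [0.2475 0.2472 0.3468] a 51.1 r 0.3136 off -0.4435 tilt -6.3 axtilt 12.2 yawerr 31.1 q [-2.13 -0.23  0.88  2.17  0.42  1.04 -1.19] F [-0.7 -1.   0.3] open 0.0796 gf 0.0
[[-0.25, 0.95, 0.21], [0.97, 0.25, 0.05], [-0.01, 0.21, -0.98]]
```

Call:
send_rows(angular=[[0,0,0.11],[0,0,0.11],[0,0,0.11],[0,0,0.11],[0,0,0.11],[0,0,0.11],[0,0,0],[0,0,0],[0,0,0],[0,0,0]], translation=[[-0.16,0.12,0.02],[-0.16,0.11,0.02],[-0.17,0.1,0.02],[-0.18,0.08,0.02],[-0.18,0.07,0.02],[-0.19,0.06,0.02],[0.07,0.25,0],[0.07,0.25,0],[0.07,0.25,-0.02],[0.07,0.25,-0.02]], fingers=[80,80,80,80,80,80,80,80,80,80])

```text
t: 38.0
tool_pos: [0.134, 0.4789, 0.3584]
ee_rot: [1.18, 2.799, 0.297]
ft_force: [-1.0, -1.5, -0.1]
opening: 0.0798
grasp_force: 0.0
```

```bash
python3 - <<'E'
from pl import *
p,R=state();print(R.as_matrix().round(2).tolist())
E
```

```text
t 38.00 pos [0.134  0.4789 0.3584] a 64.2 r 0.4797 off -0.6204 tilt -10.6 axtilt 12.2 yawerr 59.2 q [-2.21  0.22  0.93  1.88 -0.07  0.95 -0.5 ] F [-1.  -1.5 -0.1] open 0.0798 gf 0.0
[[-0.7, 0.7, 0.16], [0.72, 0.68, 0.14], [-0.01, 0.21, -0.98]]
```

```bash
python3 - <<'E'
from pl import *
p,R=state(); b=pose(5,.21)
v=(b[1]*R.inv()).as_rotvec(); A=(np.array([.44,.33,.37]),Ro.from_rotvec(v*.45)*R)
rows(p,R,line(p,R,*A,9)); rows(*A,line(*A,*b,9))
E
```

```text
t 38.00 pos [0.134  0.4789 0.3584] a 64.2 r 0.4797 off -0.6204 tilt -10.6 axtilt 12.2 yawerr 59.2 q [-2.21  0.22  0.93  1.88 -0.07  0.95 -0.5 ] F [-1.  -1.5 -0.1] open 0.0798 gf 0.0
angular [[-0.009, 0.013, -0.069], [-0.009, 0.013, -0.069], [-0.009, 0.013, -0.069], [-0.009, 0.013, -0.069], [-0.009, 0.013, -0.069], [-0.009, 0.013, -0.069], [-0.009, 0.013, -0.069], [-0.009, 0.013, -0.069], [-0.009, 0.013, -0.069]]
translation [[0.227, -0.11, 0.009], [0.227, -0.11, 0.009], [0.227, -0.11, 0.009], [0.227, -0.11, 0.009], [0.227, -0.11, 0.009], [0.227, -0.11, 0.009], [0.227, -0.11, 0.009], [0.227, -0.11, 0.009], [0.227, -0.11, 0.009]]
angular [[-0.01, 0.015, -0.084], [-0.01, 0.015, -0.084], [-0.01, 0.015, -0.084], [-0.01, 0.015, -0.084], [-0.01, 0.015, -0.084], [-0.01, 0.015, -0.084], [-0.01, 0.015, -0.084], [-0.01, 0.015, -0.084], [-0.01, 0.015, -0.084]]
translation [[0.122, -0.318, -0.008], [0.122, -0.318, -0.008], [0.122, -0.318, -0.008], [0.122, -0.318, -0.008], [0.122, -0.318, -0.008], [0.122, -0.318, -0.008], [0.122, -0.318, -0.008], [0.122, -0.318, -0.008], [0.122, -0.318, -0.008]]
```

Call:
send_rows(angular=[[-0.009,0.013,-0.069],[-0.009,0.013,-0.069],[-0.009,0.013,-0.069],[-0.009,0.013,-0.069],[-0.009,0.013,-0.069],[-0.009,0.013,-0.069],[-0.009,0.013,-0.069],[-0.009,0.013,-0.069],[-0.009,0.013,-0.069],[0,0,0]], translation=[[0.227,-0.11,0.009],[0.227,-0.11,0.009],[0.227,-0.11,0.009],[0.227,-0.11,0.009],[0.227,-0.11,0.009],[0.227,-0.11,0.009],[0.227,-0.11,0.009],[0.227,-0.11,0.009],[0.227,-0.11,0.009],[0,0,0]], fingers=[80,80,80,80,80,80,80,80,80,80])

```text
t: 39.25
tool_pos: [0.4431, 0.3264, 0.3707]
ee_rot: [1.844, 2.446, 0.111]
ft_force: [-1.3, 1.1, -0.0]
opening: 0.0801
grasp_force: 0.0
```

Call:
send_rows(angular=[[-0.01,0.015,-0.084],[-0.01,0.015,-0.084],[-0.01,0.015,-0.084],[-0.01,0.015,-0.084],[-0.01,0.015,-0.084],[-0.01,0.015,-0.084],[-0.01,0.015,-0.084],[-0.01,0.015,-0.084],[-0.01,0.015,-0.084],[0,0,0]], translation=[[0.122,-0.318,0],[0.122,-0.318,0],[0.122,-0.318,0],[0.122,-0.318,0],[0.122,-0.318,0],[0.122,-0.318,0],[0.122,-0.318,0],[0.122,-0.318,0],[0.122,-0.318,0],[0,0,0]], fingers=[80,80,80,80,80,80,80,80,80,80])

```text
t: 40.5
tool_pos: [0.6048, -0.1042, 0.3702]
ee_rot: [2.496, 1.819, -0.112]
ft_force: [-0.8, 1.0, -0.5]
opening: 0.0803
grasp_force: 0.0
```

```bash
python3 - <<'E'
from pl import *
p,R=state(); a=pose(5,.19)
rows(p,R,line(p,R,*a,8)); rows(*a,line(*a,*pose(5,.074),8))
E
```

```text
t 40.50 pos [ 0.6048 -0.1042  0.3702] a 3.7 r 0.2206 off 0.0017 tilt 5.1 axtilt -0.1 yawerr -0.6 q [-0.47  0.63  1.04  1.37 -0.45  1.42  0.23] F [-0.8  1.  -0.5] open 0.0803 gf 0.0
angular [[0.0, -0.0, 0.002], [0.0, -0.0, 0.002], [0.0, -0.0, 0.002], [0.0, -0.0, 0.002], [0.0, -0.0, 0.002], [0.0, -0.0, 0.002], [0.0, -0.0, 0.002], [0.0, -0.0, 0.002]]
translation [[-0.001, 0.002, -0.026], [-0.001, 0.002, -0.026], [-0.001, 0.002, -0.026], [-0.001, 0.002, -0.026], [-0.001, 0.002, -0.026], [-0.001, 0.002, -0.026], [-0.001, 0.002, -0.026], [-0.001, 0.002, -0.026]]
angular [[0.0, 0.0, 0.0], [0.0, 0.0, 0.0], [0.0, 0.0, 0.0], [0.0, 0.0, 0.0], [0.0, 0.0, 0.0], [0.0, 0.0, 0.0], [0.0, 0.0, 0.0], [0.0, 0.0, 0.0]]
translation [[-0.002, -0.008, -0.096], [-0.002, -0.008, -0.096], [-0.002, -0.008, -0.096], [-0.002, -0.008, -0.096], [-0.002, -0.008, -0.096], [-0.002, -0.008, -0.096], [-0.002, -0.008, -0.096], [-0.002, -0.008, -0.096]]
```

Call:
send_rows(angular=[[0,0,0.002],[0,0,0.002],[0,0,0.002],[0,0,0.002],[0,0,0.002],[0,0,0.002],[0,0,0.002],[0,0,0.002],[0,0,0],[0,0,0]], translation=[[-0.003,-0.006,-0.122],[-0.003,-0.006,-0.122],[-0.003,-0.006,-0.122],[-0.003,-0.006,-0.122],[-0.003,-0.006,-0.122],[-0.003,-0.006,-0.122],[-0.003,-0.006,-0.122],[-0.003,-0.006,-0.122],[0,0,0],[0,0,0]], fingers=[80,80,80,80,80,80,80,80,60,46])

```text
t: 41.75
tool_pos: [0.6018, -0.1079, 0.2249]
ee_rot: [2.48, 1.842, -0.106]
ft_force: [-0.3, 0.9, -0.0]
opening: 0.0632
grasp_force: 0.0
```

Call:
send_rows(angular=[[0,0,0],[0,0,0],[0,0,0],[0,0,0],[0,0,0],[0,0,0],[0,0,0],[0,0,0],[0,0,0],[0,0,0]], translation=[[0,0,0],[0,0,0],[0,0,0],[0,0,0],[0,0,0],[0,0,0],[0,0,0],[0,0,0],[0,0,0],[0,0,0]], fingers=[43,41,40,39,38,37,36,35,34,34])

```text
t: 43.0
tool_pos: [0.602, -0.108, 0.2248]
ee_rot: [2.479, 1.842, -0.106]
ft_force: [3.9, -1.0, 2.7]
opening: 0.0396
grasp_force: 13.0
```

```bash
python3 - <<'E'
from pl import *
state()
E
```

```text
t 43.00 pos [ 0.602  -0.108   0.2248] a 7.4 r 0.0755 off 0.0002 tilt 4.9 axtilt 0.0 yawerr 0.4 q [-0.44  0.74  0.95  1.61 -0.56  1.11  0.34] F [ 3.9 -1.   2.7] open 0.0396 gf 13.0
```

Call:
send_rows(angular=[[0.016,-0.005,0],[0.016,-0.005,0],[0.016,-0.005,0],[0.016,-0.005,0],[0.016,-0.005,0],[0.016,-0.005,0],[0,0,0],[0,0,0],[0,0,0],[0,0,0]], translation=[[-0.002,-0.006,0],[-0.002,-0.006,0],[-0.002,-0.006,0],[-0.002,-0.006,0],[-0.002,-0.006,0],[-0.002,-0.006,0],[0,0,0],[0,0,0],[0,0,0],[0,0,0]], fingers=[34,34,34,34,34,34,34,34,34,34])

```text
t: 44.25
tool_pos: [0.601, -0.1116, 0.2252]
ee_rot: [2.518, 1.873, -0.002]
ft_force: [5.6, 0.9, 6.5]
opening: 0.0398
grasp_force: 13.0
```

```bash
python3 - <<'E'
from pl import *
state()
E
```

```text
t 44.25 pos [ 0.601  -0.1116  0.2252] a 4.5 r 0.0755 off 0.0002 tilt 0.2 axtilt 0.1 yawerr 0.5 q [-0.37  0.71  0.91  1.62 -0.61  1.11  0.4 ] F [5.6 0.9 6.5] open 0.0398 gf 13.0
```

Call:
send_rows(angular=[[-0.009,0.003,0],[-0.009,0.003,0],[-0.009,0.003,0],[0,0,0],[0,0,0],[0,0,0],[0,0,0],[0,0,0],[0,0,0],[0,0,0]], translation=[[0.001,0.005,0],[0.001,0.005,0],[0.001,0.005,0],[0,0,0],[0,0,0],[0,0,0],[0,0,0],[0,0,0],[0,0,0],[0,0,0]], fingers=[34,34,34,34,34,34,34,34,34,34])

```text
t: 45.5
tool_pos: [0.6008, -0.1119, 0.2252]
ee_rot: [2.507, 1.862, -0.036]
ft_force: [4.3, -2.1, 5.0]
opening: 0.0395
grasp_force: 13.0
```

```bash
python3 - <<'E'
from pl import *
p,R=state()
rows(p,R,line(p,R,p+[0,0,.11],R,5))
E
```

```text
t 45.50 pos [ 0.6008 -0.1119  0.2252] a 4.3 r 0.0754 off 0.0002 tilt 1.7 axtilt 0.1 yawerr 0.4 q [-0.4   0.72  0.92  1.62 -0.59  1.11  0.38] F [ 4.3 -2.1  5. ] open 0.0395 gf 13.0
angular [[-0.0, 0.0, 0.0], [0.0, 0.0, 0.0], [0.0, 0.0, 0.0], [0.0, 0.0, 0.0], [0.0, 0.0, 0.0]]
translation [[0.0, 0.0, 0.147], [0.0, 0.0, 0.147], [0.0, 0.0, 0.147], [0.0, 0.0, 0.147], [0.0, 0.0, 0.147]]
```

Call:
send_rows(angular=[[0,0,0],[0,0,0],[0,0,0],[0,0,0],[0,0,0],[0,0,0],[0,0,0],[0,0,0],[0,0,0],[0,0,0]], translation=[[0,0,0],[0,0,0],[0,0,0],[0,0,0],[0,0,0],[0,0,0.147],[0,0,0.147],[0,0,0.147],[0,0,0.147],[0,0,0.147]], fingers=[55,70,80,80,80,80,80,80,80,80])

```text
t: 46.75
tool_pos: [0.5999, -0.1108, 0.3354]
ee_rot: [2.509, 1.864, -0.037]
ft_force: [1.1, 0.5, 0.5]
opening: 0.08
grasp_force: 0.0
```

```bash
python3 - <<'E'
from pl import *
p,R=state()
q,Q=pose(0,.17,-.125); V=(q-.03*u,Ro.from_rotvec(-u*np.radians(30))*Q); print(V[0])
rows(p,R,line(p,R,*V,8))
E
```

```text
t 46.75 pos [ 0.5999 -0.1108  0.3354] a 2.0 r 0.1855 off -0.0010 tilt 1.6 axtilt -0.1 yawerr 0.4 q [-0.42  0.62  0.99  1.46 -0.5   1.33  0.3 ] F [1.1 0.5 0.5] open 0.0800 gf 0.0
[ 0.47071733 -0.10892007  0.32      ]
angular [[-0.02, -0.081, 0.0], [-0.02, -0.081, 0.0], [-0.02, -0.081, 0.0], [-0.02, -0.081, 0.0], [-0.02, -0.081, 0.0], [-0.02, -0.081, 0.0], [-0.02, -0.081, 0.0], [-0.02, -0.081, 0.0]]
translation [[-0.108, 0.002, -0.013], [-0.108, 0.002, -0.013], [-0.108, 0.002, -0.013], [-0.108, 0.002, -0.013], [-0.108, 0.002, -0.013], [-0.108, 0.002, -0.013], [-0.108, 0.002, -0.013], [-0.108, 0.002, -0.013]]
```

Call:
send_rows(angular=[[-0.02,-0.081,0],[-0.02,-0.081,0],[-0.02,-0.081,0],[-0.02,-0.081,0],[-0.02,-0.081,0],[-0.02,-0.081,0],[-0.02,-0.081,0],[0,0,0],[0,0,0],[0,0,0]], translation=[[-0.108,0.002,-0.013],[-0.108,0.002,-0.013],[-0.108,0.002,-0.013],[-0.108,0.002,-0.013],[-0.108,0.002,-0.013],[-0.108,0.002,-0.013],[-0.108,0.002,-0.013],[0,0,0],[0,0,0],[0,0,0]], fingers=[80,80,80,80,80,80,80,80,80,80])

```text
t: 48.0
tool_pos: [0.4881, -0.1096, 0.322]
ee_rot: [2.21, 1.629, 0.375]
ft_force: [0.7, -0.5, -0.3]
opening: 0.0803
grasp_force: 0.0
```

```bash
python3 look.py w7.png
```

```text
t 48.00 pos [ 0.4881 -0.1096  0.322 ] a -8.4 r 0.1739 off -0.1082 tilt 0.3 axtilt 25.4 yawerr 0.0 q [-1.05  0.14  1.3   2.19 -0.23  0.46  0.1 ] F [ 0.7 -0.5 -0.3] open 0.0803 gf 0.0
232 53
```

View pics/w7.png

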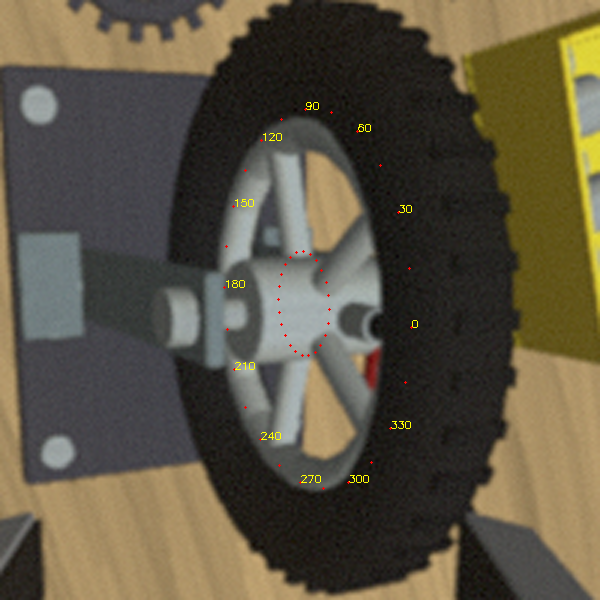

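```bash
cat >> fit5.py <<'E'
print('---')
L,p,off=[((286,160),108),((300,240),108),((362,227),36),((335,262),36),((361,412),324),((332,357),324),((286,435),252),((294,375),252),((374,323),0),((346,319),0)],dict(np.load('w7.png.npz')),np.array([232,53])
C=C+np.array([.6,-1,1])*1e-3; yaw+=.01
for sc in(.001,.003):
    s=least_squares(f,np.zeros(5),x_scale=[.003]*3+[.03,.03],args=(sc,))
    print(sc,(s.x[:3]*1e3).round(1),s.x[3].round(3),'theta',np.degrees(s.x[4]).round(2),s.fun.round(1))
E
python3 fit5.py | sed -n '/---/,$p'
```

```text
---
0.001 [-0.5  0.1 -0.3] -0.003 theta -0.17 [ 0.9  1.7 -1.7 -1.4  1.3  0.5 -1.2 -0.4  0.3  1.  -0.5  0.1 -0.3 -0.1]
0.003 [-0.6 -0.  -0.3] -0.004 theta -0.04 [ 1.   1.8 -1.7 -1.4  1.3  0.4 -1.3 -0.5  0.3  1.  -0.2 -0.  -0.1 -0.1]
```

The valve fits at about 0° (upright). The gripper is open and clear of the wheel, so I'm handing in.

```bash
python3 -c "
from cell import *
print(close_job())"
```

```text
the job is handed in; nothing more can be done
None
```

I turned the wheel with light 13 N grips until the valve stem stood upright (measured within about 1–2° of vertical), then let go, backed the gripper clear and handed the job in at about 48 s; while I was repositioning, joints 2 and 3 sat at their range limits for a few seconds but showed no reading past them.

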